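# Load a valve poppet and hold its spring down under a lever press

### The arm

A 6-joint arm with a two-finger parallel gripper is mounted at the origin on a cart in front of the work surface, level with it; the furniture and walls round the work are solid. World frame = base frame: x ahead of the robot, y to its left, z up, the work surface at z = 0. Lengths are in m, angles in rad, forces in N, time in s.
With the tool pointing down it reaches from about 0.375 to 0.975 m from the base axis. Payload 3.8 kg.
Tool frame: the origin (TCP) lies at the very end of the fingers, on their centre line; the grasp point (between the pads) lies 19 mm behind it (bot.grip_depth is the distance from the TCP to the grasp point, in m); z points along the fingers, y is the direction in which the jaws open and shut (so a half turn about z gives the same grasp; the last joint's range is limited). The gripper opens to 85 mm and grips with 20 to 120 N. Pads are 22 mm wide; open, the fingers measure 114 mm over their backs; the gripper's body (76 mm by 85 mm) begins 54 mm behind the grasp point. The pads swing forward as they close: fully open they stand 13 mm farther back than shut.
Start: joints at [1.071, 0.264, 1.604, -0, 1.274, -0.037], TCP at [0.301, 0.604, 0.231] pointing down, gripper open.
Joint ranges: [-2.63, 2.63], [-0.94, 2.18], [0.31, 2.57], [-1.31, 4.45], [0, 2.66], [-2.55, 2.55]. Speed limits (rad/s): [2.57, 2.57, 3.14, 3.14, 3.14, 3.14].

### API

Orientations are given as a rotation vector (axis times angle).
In Python, from workcell import bot, cams, job gives the robot as it stands.
- The arm moves only by the tool apply_moves, never from a script. Its argument "targets" is a list of rows, each an object of numbers: "dx", "dy", "dz": the shift along the tool's x, y, z in units of 30 mm (1.0 is 30 mm); "wx", "wy", "wz": the turn, a rotation vector about the tool's x, y, z in units of 6 degrees (1.0 is 6 degrees); "jaw": the opening, from 0 (shut) to 1 (fully open). In form: [{"dx": .., "dy": .., "dz": .., "wx": .., "wy": .., "wz": .., "jaw": ..}, ...]. A call has 1 to 5 rows; each row shifts and turns the commanded pose from where the row before left it, along the tool's axes as they then stand; what a row does not reach is not made up. A row lasts 1/10 s, in which the tool goes at most 50 mm and 8.59 degrees, less where a joint would pass 70% of its speed; a pose out of reach is approached as far as the arm can. A call is refused whole if a number of a shift passes 1 or a number of a turn 1, either way. A call with a gripper value outside its range is refused whole. The fingers move at their own pace and stop on an object; "newtons" is the grip in N (left out, the last holds). Time passes only in rows, so rows that do not move let the fingers close. It gives the time, the measured TCP pose, the force and the opening at its end, in the units of the state.
- bot.read_state(): the state, without advancing time (a new reading comes with each control period).
- cams.read_camera(name): name is "scene" or "side" or "wrist"; returns a dict with "color" (480x640x3 uint8, red, green, blue), "range_z" (480x640 float32, m along the optical axis (not along the pixel's ray), 0 where there is no reading), "fx", "fy", "cx", "cy" (pixels), "eye" and "rotation" of the camera in the world; the wrist camera has in their place "T_tool_cam" (4x4, takes a point from camera to tool coordinates, whose origin is the TCP and whose axes are the flange's). Camera axes: x right, y down, z forward; pixel columns grow to the right and rows downward; lengths in m; the calibration is good to about 2 mm. A picture is of the moment at which its call begins: read the wrist's pose just before it.
- job.finish_job(): hands the job in, once; it reports no verdict.
The state is a dict: "time": time; "q": joint angles; "joint_vel": joint speeds; "joint_torque": joint torques, N m; "tool_pos": TCP position; "tcp_rot": TCP orientation; "wrist_force": force on the tool from outside, world axes, zero at the start; "torque": the same for the moment, N m; "width": opening from 0.0 (shut) to 1.0 (fully open).
Only numpy, scipy, OpenCV 4.12 (cv2) and the standard library are available. Lean on these libraries where they do the work, as an engineer would, in place of code of your own. Each camera call takes 0.05 s, during which the arm holds its last target.

### The job

A hydraulic valve is being put together in the small hand-lever press: its body is clamped there with the spring already inside. Take the stemmed poppet out of the pocket tray, stand it stem up on the spring in the body's bore and let it go; then pull the spring-return lever down onto the stem until the lever is level, which sinks the poppet 10 mm (give or take 2 mm), below the circlip groove, without ever squeezing the spring solid. Finish while still holding the lever there, so that a workmate can fit the circlip, and leave the other tray parts and the things round about in place.

Things in the scene. Friction and masses are not known exactly. Their poses are not given: they have to be found in the camera images.
- poppet_center (a point): Centre (23 mm above the foot) of the steel poppet, 65 g: a round collar 20 mm across and 18 mm high, with a thin round stem 12 mm across and 28 mm long on top, 46 mm tall in all; z runs up the stem. It starts stem up in a tray pocket, so its collar's top is 18 mm and its stem's top 46 mm above the pocket floor. Grip it by the stem.
- tray: Grey plastic pocket tray, 108x108x20 mm (113 mm at its foot), fixed; origin under its middle, x and y along its sides. Four round pockets, 23 mm wide and 10 mm deep, at x = +-24 mm, y = +-24 mm; the one at (+24, +24) is empty. The others hold, in any order, the poppet and two lower parts (tops 10 to 11 mm above the tray).
- sleeve: Plain steel sleeve (open tube), 20 mm across, 20 mm tall, in a tray pocket; not needed. Origin at its underside.
- plug: Steel plug with a hexagon head, 20 mm across, 21 mm tall, in a tray pocket; not needed. Origin at its underside.
- press: Hand-lever press, fixed: grey base 158x82x14 mm; origin on the bench under the bore's axis, z up. -x is its front, to which the lever comes down; the lever's pivot lies at x = +80 mm. The valve body stands upright at the origin, a steel round 36 mm across with a hexagon foot, held between two jaws. Nothing but the upright lever and its two 103 mm high cheeks behind stands near it.
- bore_mouth (a point): Centre of the mouth of the valve body's bore, 65 mm above the bench. The bore is 23 mm wide with a 4 mm deep flared lead-in, vertical. Its floor is a flat plate on the spring, 16 mm below the mouth, so the poppet stands in it with its collar 2 mm proud, its centre 7 mm and its stem's top 30 mm above the mouth.
- valve_spring (a joint): How far the plate on the spring in the bore has been pressed down, m: 0 as found, 0.010 wanted (0.008 to 0.012 is right), above 0.0145 counts as squeezed solid (end stop 0.016). The spring pushes up with 7 N at 0 and 15 N at 0.010.
- press_lever (a joint): Lever angle about its pivot, rad: 0 = upright, where its own spring holds it; grows as it is swung to the press's front and down; 1.571 = level (stop 1.64). Its spring always brings it back. The nose, 80 mm from the pivot, meets the standing poppet's stem at about 1.446; from there 0.0125 rad sinks the poppet 1 mm. At level some 10 to 14 N are needed at the knob.
- knob (a point): Centre of the black knob at the lever's end, 34 mm across, nearly round (it may turn in the fingers), 140 mm from the pivot. At the start it stands 225 mm above the bench, straight above the pivot; level, it is 85 mm above the bench, 60 mm in front of the bore's axis. It can be pinched across the press's y axis all the way down, from above or with the gripper leaning back towards the press's front (clear of the big machine behind).
- pivot (a point): Middle of the lever's pivot, 85 mm above the bench and 80 mm behind the bore's axis. The pivot axis is the press's y axis.
- white_pot: White plastic pot with lid, 73 mm across, 69 mm tall, standing behind the press on the right; leave alone.
- lube_can: Spray can standing behind the press, 52 mm across, 173 mm tall; leave alone.
- die_2: Crimp die segment, a steel wedge-shaped block 37x36x56 mm, standing to the right of the press; leave alone.

How it is judged:
By the outcome, as a careful person would: the job done as asked, in the order asked, and still so for the second after the job is handed in, while the arm keeps its last pose, push and grip.
It also fails if it takes over 50 s, if anything falls off the work surface, if the arm or the gripper's body presses on something with over 40 N, if the wrist force passes 120 N, or if a joint passes its speed limit or range.

## Working session

There is one attempt and no reset: what is moved stays moved. The work goes in short steps, Python scripts to look and compute and a tool call to move; the robot and the scene stay as the last step left them, time stands still between calls to the robot, and variables do not carry over. Pictures are saved under pics/ and viewed, and the job is handed in when it is done.

Besides the shell and the picture viewer there is one more tool, called by a JSON object that holds its "method" and its "body". apply_moves: Moves the arm, as the interface text tells. Its arguments: {"type":"object","properties":{"targets":{"type":"array"},"newtons":{"type":"number"}},"required":["targets"]}

```bash
ls; mkdir -p pics; python3 - <<'E'
from workcell import bot,cams,job
import cv2,numpy as np
s=bot.read_state();print(s)
for n in ["scene","side","wrist"]:
    c=cams.read_camera(n);cv2.imwrite(f"pics/{n}0.png",c["color"][...,::-1]);np.savez(f"{n}0.npz",**c)
    print(n,{k:v for k,v in c.items() if k not in("color","range_z")})
E
```

```text
pics
{'time': 0.0, 'q': array([ 1.07111071e+00,  2.64737350e-01,  1.60540683e+00, -3.04854649e-05,
        1.27369174e+00, -3.69139536e-02]), 'joint_vel': array([-8.41393643e-04, -9.84262429e-04, -2.49182662e-04, -3.75439438e-05,
       -6.70950226e-04,  6.93088375e-05]), 'joint_torque': array([-1.30141139e-03, -5.15099502e+01, -3.67322302e+01, -2.02826927e-04,
        1.27204557e-02, -1.03076442e-05]), 'tool_pos': array([0.30100217, 0.60333863, 0.22995495]), 'tcp_rot': array([-0.72030685, -3.05731766,  0.00340916]), 'wrist_force': array([-0.74619199, -0.32975492,  0.23125094]), 'torque': array([-0.02118581,  0.03581292, -0.01191514]), 'width': 1.0026647934227169}
scene {'fx': 511.49828056639956, 'fy': 511.49828056639956, 'cx': 319.4926802285106, 'cy': 242.64360727417787, 'eye': array([ 0.16097291, -0.57136305,  0.55337109]), 'rotation': array([-2.00623149,  0.59217568, -0.36878613])}
side {'fx': 565.389087522907, 'fy': 565.389087522907, 'cx': 323.45969775863256, 'cy': 236.14894546844914, 'eye': array([0.60317782, 0.79049323, 0.59439209]), 'rotation': array([-0.08688899, -2.72738447,  1.52852334])}
wrist {'fx': 400.78277329292814, 'fy': 400.78277329292814, 'cx': 317.7626472502443, 'cy': 244.7255851939112, 'T_tool_cam': array([[ 5.92853066e-04, -9.57228766e-01, -2.89331535e-01,
         7.36899478e-02],
       [ 9.99999539e-01,  7.86151100e-04, -5.51870902e-04,
        -2.88257508e-04],
       [ 7.55725007e-04, -2.89331075e-01,  9.57228791e-01,
        -1.41209591e-01],
       [ 0.00000000e+00,  0.00000000e+00,  0.00000000e+00,
         1.00000000e+00]])}
```

View pics/scene0.png

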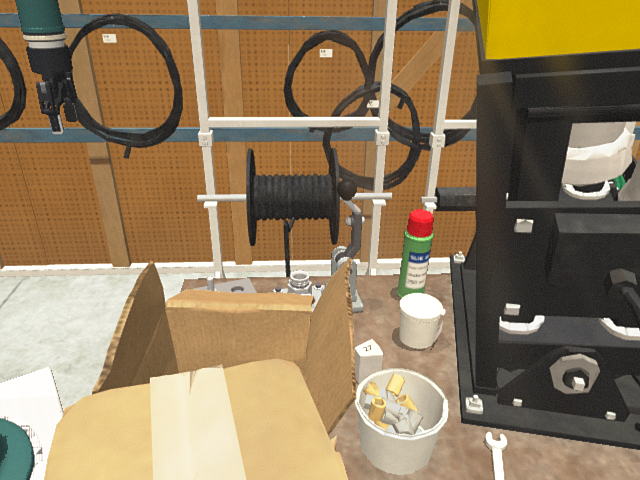

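View pics/side0.png

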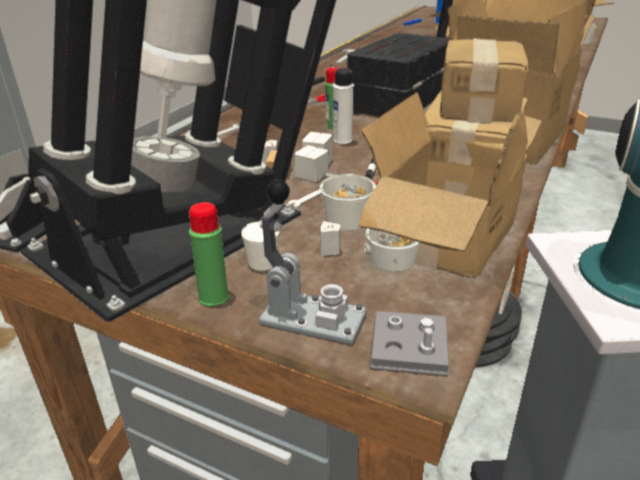

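View pics/wrist0.png

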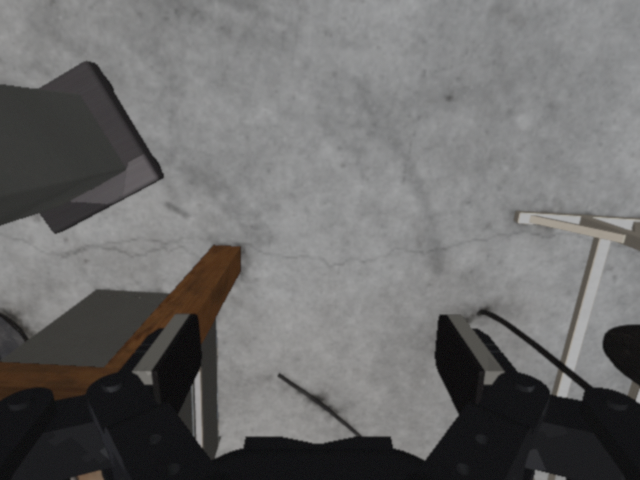

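The side view shows the press (bore mouth near 331,290; knob near 277,190; can at 210,255) and the tray (centre near 410,342), with the tall poppet near (427,325). I'll crop it and compute points from depth.

```bash
cat > h.py <<'E'
import numpy as np,cv2
from scipy.spatial.transform import Rotation as R
def pose(c,s=None):
    if "T_tool_cam" in c:
        T=np.eye(4);T[:3,:3]=R.from_rotvec(s["tcp_rot"]).as_matrix();T[:3,3]=s["tool_pos"]
        T=T@c["T_tool_cam"];return T[:3,:3],T[:3,3]
    return R.from_rotvec(c["rotation"]).as_matrix(),np.asarray(c["eye"])
def ray(c,u,v,s=None):
    M,e=pose(c,s);return e,M@np.array([(u-c["cx"])/c["fx"],(v-c["cy"])/c["fy"],1.])
def onz(c,u,v,z,s=None):
    e,d=ray(c,u,v,s);return e+d*(z-e[2])/d[2]
def cloud(c,s=None):
    M,e=pose(c,s);v,u=np.mgrid[:480,:640];z=c["range_z"]
    P=np.stack([(u-c["cx"])/c["fx"]*z,(v-c["cy"])/c["fy"]*z,z],-1)
    P=P@M.T+e;P[z<=0]=np.nan;return P
def proj(c,p,s=None):
    M,e=pose(c,s);q=M.T@(np.asarray(p)-e);return c["fx"]*q[0]/q[2]+c["cx"],c["fy"]*q[1]/q[2]+c["cy"]
E
python3 - <<'E'
from h import *
c=dict(np.load("side0.npz"));im=c["color"][...,::-1]
cr=im[170:390,180:460];cv2.imwrite("pics/sc.png",cv2.resize(cr,None,fx=2.85,fy=2.7,interpolation=cv2.INTER_CUBIC))
P=cloud(c)
for u,v in [(277,190),(331,291),(331,297),(410,355),(427,321),(395,320),(395,345),(427,348),(322,310),(270,318),(360,320),(210,205),(375,368),(446,369),(447,318),(379,314)]: print(u,v,P[v,u].round(4))
E
```

```text
277 190 [0.6347 0.0713 0.2332]
331 291 [0.56   0.0777 0.0556]
331 297 [0.5617 0.1046 0.0645]
410 355 [0.4535 0.1912 0.0197]
427 321 [0.4164 0.1297 0.0293]
395 320 [0.4635 0.1177 0.0242]
395 345 [0.4696 0.1593 0.011 ]
427 348 [0.4284 0.1867 0.0274]
322 310 [0.5758 0.1028 0.0386]
270 318 [0.6584 0.0848 0.0128]
360 320 [0.5161 0.1024 0.0146]
210 205 [ 0.7457 -0.0099  0.1705]
375 368 [0.505  0.1999 0.0061]
446 369 [0.4059 0.2148 0.012 ]
447 318 [ 0.3722  0.088  -0.002 ]
379 314 [0.4851 0.0955 0.0192]
```

View pics/sc.png

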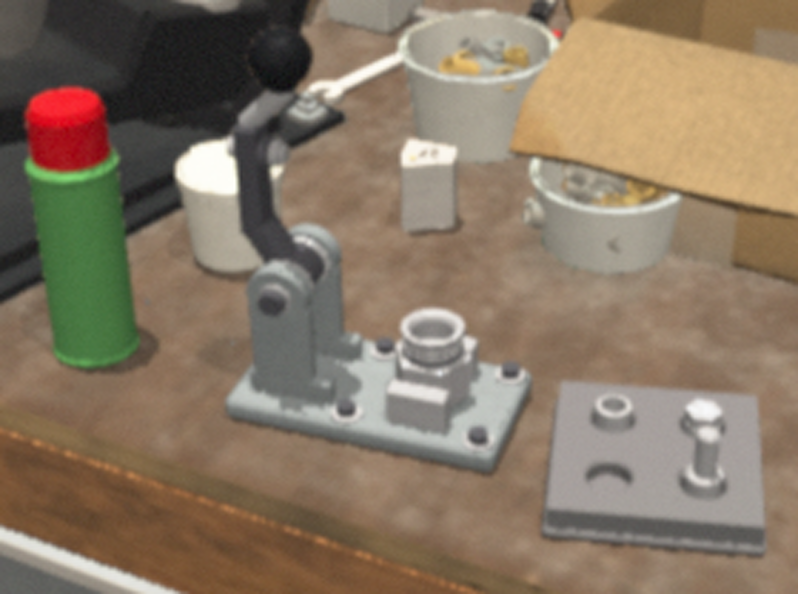

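The crop shows the poppet standing in the near right pocket (stem top about crop 707,435), the empty pocket at (608,475), the bore mouth at (432,328) and the knob at (280,57). Next I'll estimate positions by casting rays.

```bash
python3 - <<'E'
from h import *
c=dict(np.load("side0.npz"))
f=lambda x,y:(180+x/2.85-.3,170+y/2.7-.3)
for n,x,y,z in [("poppettop",707,434,.056),("emptyp",608,476,.02),("sleeve",613,404,.03),("plug",703,411,.031),
 ("t1",562,383,.02),("t2",755,397,.02),("t3",763,530,.02),("t4",547,524,.02),("bore",432,328,.065),("knob",280,57,.225),
 ("b_nearR",492,463,.014),("b_farR",531,376,.014),("b_nearL",229,405,.014)]:
    print(n,onz(c,*f(x,y),z).round(4))
# knob via mask
P=cloud(c);im=c["color"].astype(int)
m=(im.sum(-1)<150)&(P[...,2]>.2)&(P[...,2]<.26)&(np.abs(P[...,0]-.64)<.05)&(np.abs(P[...,1]-.07)<.05)
v,u=np.nonzero(m);print(m.sum(),u.mean(),v.mean(),u.min(),u.max(),v.min(),v.max(),onz(c,u.mean(),v.mean(),.225))
E
```

```text
poppettop [0.4285 0.1814 0.056 ]
emptyp [0.4749 0.171  0.02  ]
sleeve [0.465 0.123 0.03 ]
plug [0.4184 0.1337 0.031 ]
t1 [0.4878 0.0901 0.02  ]
t2 [0.3837 0.1106 0.02  ]
t3 [0.4053 0.2171 0.02  ]
t4 [0.511  0.2052 0.02  ]
bore [0.5603 0.0906 0.065 ]
knob [0.634  0.0576 0.225 ]
b_nearR [0.5329 0.1497 0.014 ]
b_farR [0.5032 0.0749 0.014 ]
b_nearL [0.674  0.0893 0.014 ]
390 277.3179487179487 191.76410256410256 266 288 180 203 [0.63486034 0.06059737 0.225     ]
```

```bash
cat > go.py <<'E'
import sys
from h import *
def plan(s,p,yaw=156.7,lean=0,quiet=False):
    """tool x yaw in deg; lean: tilt so tool's back leans toward its +x (deg)"""
    M=R.from_rotvec(s["tcp_rot"]).as_matrix()
    G=target(yaw,lean)
    d=M.T@(np.asarray(p)-s["tool_pos"])/.03
    w=np.degrees(R.from_matrix(M.T@G).as_rotvec())/6
    print("shift units",d.round(2),"turn units",w.round(2)); return d,w
def target(yaw,lean=0):
    a=np.radians(yaw);x=np.array([np.cos(a),np.sin(a),0]);z=np.array([0,0,-1.])
    M=np.stack([x,np.cross(z,x),z],1)
    return M@R.from_euler("y",-lean,degrees=True).as_matrix()
E
python3 - <<'E'
from go import *
from workcell import bot
s=bot.read_state(); M=R.from_rotvec(s["tcp_rot"]).as_matrix();print(M.round(3))
plan(s,[.4285,.1814,.2])
T=target(156.7,30);print("lean: back dir",-T[:,2].round(2))
E
python3 - <<'E'
from h import *
P=[]
for n in("side","scene"):
    c=dict(np.load(n+"0.npz"));P.append(cloud(c).reshape(-1,3))
P=np.concatenate(P);P=P[np.isfinite(P).all(1)]
b=np.array([.5603,.0906]);X=np.array([.918,-.396]);Y=np.array([.396,.918])
q=np.stack([(P[:,:2]-b)@X,(P[:,:2]-b)@Y,P[:,2]],1)
for z0 in np.arange(.1,.7,.1):
  m=(q[:,2]>z0)&(q[:,2]<z0+.1)&(np.abs(q[:,1])<.3)&(q[:,0]>-.1)&(q[:,0]<.5)
  for y0 in np.arange(-.3,.3,.1):
    k=m&(q[:,1]>y0)&(q[:,1]<y0+.1)
    if k.sum()>20: print("z%.1f y%.1f minx %.3f n%d"%(z0,y0,np.percentile(q[k,0],1),k.sum()))
E
```

```text
[[-0.895  0.446 -0.001]
 [ 0.446  0.895 -0.002]
 [ 0.    -0.002 -1.   ]]
shift units [-10.08 -10.69   1.03] turn units [-0.02 -0.   -0.54]
lean: back dir [-0.46  0.2   0.87]
z0.1 y-0.3 minx -0.097 n11469
z0.1 y-0.2 minx -0.098 n6524
z0.1 y-0.1 minx 0.080 n4874
z0.1 y0.0 minx 0.080 n6916
z0.2 y-0.3 minx -0.006 n4283
z0.2 y-0.2 minx 0.378 n230
z0.2 y-0.1 minx 0.067 n3719
z0.2 y0.0 minx 0.067 n4473
z0.3 y-0.3 minx 0.188 n6488
z0.3 y-0.2 minx 0.280 n3389
z0.3 y-0.1 minx 0.301 n3491
z0.3 y0.0 minx 0.312 n1787
z0.4 y-0.3 minx 0.131 n1091
z0.4 y-0.2 minx 0.272 n2210
z0.4 y-0.1 minx 0.286 n3570
z0.4 y0.0 minx 0.308 n239
z0.5 y-0.3 minx 0.128 n264
z0.5 y-0.2 minx 0.167 n62
```

{"method": "apply_moves", "body": {"targets": [{"dx":-0.92,"dy":-0.97,"dz":0,"wz":-0.11,"jaw":1},{"dx":-0.92,"dy":-0.97,"dz":0,"wz":-0.11,"jaw":1},{"dx":-0.92,"dy":-0.97,"dz":0,"wz":-0.11,"jaw":1},{"dx":-0.92,"dy":-0.97,"dz":0,"wz":-0.11,"jaw":1},{"dx":-0.92,"dy":-0.97,"dz":0,"wz":-0.1,"jaw":1}]}}

```text
invalid input at $.targets[0]: expected keys dx, dy, dz, wx, wy, wz, jaw
```

{"method": "apply_moves", "body": {"targets": [{"dx":-0.92,"dy":-0.97,"jaw":1},{"dx":-0.92,"dy":-0.97,"jaw":1},{"dx":-0.92,"dy":-0.97,"jaw":1},{"dx":-0.92,"dy":-0.97,"jaw":0.8},{"jaw":0.8}]}}

```text
invalid input at $.targets[0]: expected keys dx, dy, dz, wx, wy, wz, jaw
```

```bash
python3 - <<'E'
from go import *
from workcell import bot,cams
s=bot.read_state();print(s["time"],s["tool_pos"],s["q"].round(2));plan(s,[.4285,.1814,.2])
c=cams.read_camera("wrist");cv2.imwrite("pics/w1.png",c["color"][...,::-1]);np.savez("w1.npz",**c,**{k:s[k] for k in("tool_pos","tcp_rot")})
E
```

```text
0.15 [0.3010861  0.60350932 0.23027056] [ 1.07  0.26  1.61  0.    1.27 -0.04]
shift units [-10.08 -10.69   1.03] turn units [-0.02 -0.   -0.54]
```

View pics/w1.png

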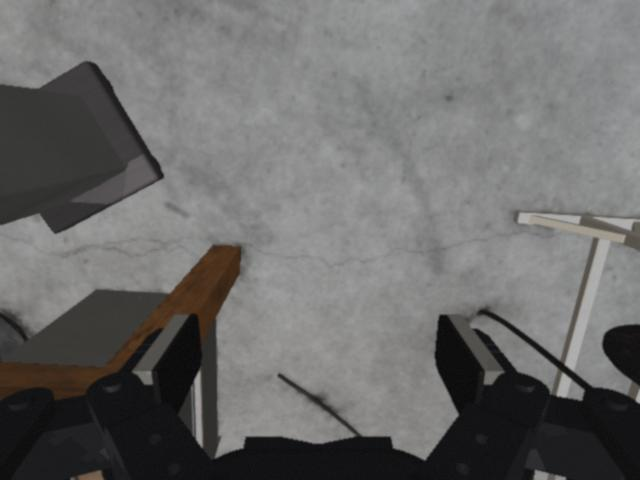

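Each row needs all seven keys, so that call did nothing and the view is still of the floor.

{"method": "apply_moves", "body": {"targets": [{"dx":-0.92,"dy":-0.97,"dz":0,"wx":0,"wy":0,"wz":-0.11,"jaw":1},{"dx":-0.92,"dy":-0.97,"dz":0,"wx":0,"wy":0,"wz":-0.11,"jaw":1},{"dx":-0.92,"dy":-0.97,"dz":0,"wx":0,"wy":0,"wz":-0.11,"jaw":1},{"dx":-0.92,"dy":-0.97,"dz":0,"wx":0,"wy":0,"wz":-0.11,"jaw":1},{"dx":-0.92,"dy":-0.97,"dz":0,"wx":0,"wy":0,"wz":-0.1,"jaw":1}]}}

```text
time: 0.7
tool_pos: [0.3644, 0.412, 0.231]
tcp_rot: [-0.632, -3.077, 0.0]
wrist_force: [1.6, 0.2, 0.2]
width: 1.003
```

{"method": "apply_moves", "body": {"targets": [{"dx":-0.92,"dy":-0.97,"dz":0,"wx":0,"wy":0,"wz":0,"jaw":1},{"dx":-0.92,"dy":-0.97,"dz":0,"wx":0,"wy":0,"wz":0,"jaw":1},{"dx":-0.92,"dy":-0.97,"dz":0,"wx":0,"wy":0,"wz":0,"jaw":1},{"dx":-0.92,"dy":-0.97,"dz":0,"wx":0,"wy":0,"wz":0,"jaw":0.6},{"dx":0,"dy":0,"dz":0,"wx":0,"wy":0,"wz":0,"jaw":0.6}]}}

```text
time: 1.2
tool_pos: [0.4207, 0.2592, 0.2312]
tcp_rot: [0.641, 3.075, -0.003]
wrist_force: [-0.3, -0.1, -0.7]
width: 0.692
```

```bash
python3 - <<'E'
from go import *
from workcell import bot,cams
s=bot.read_state();print(s["time"],s["tool_pos"],s["q"].round(2));plan(s,[.4285,.1814,.2])
c=cams.read_camera("wrist");cv2.imwrite("pics/w1.png",c["color"][...,::-1]);np.savez("w1.npz",**c,**{k:s[k] for k in("tool_pos","tcp_rot")})
E
```

```text
1.2 [0.42072509 0.25922498 0.23115461] [ 0.5  -0.08  1.98 -0.    1.24 -0.66]
shift units [-1.27 -2.27  1.04] turn units [-0.01  0.01 -0.04]
```

View pics/w1.png

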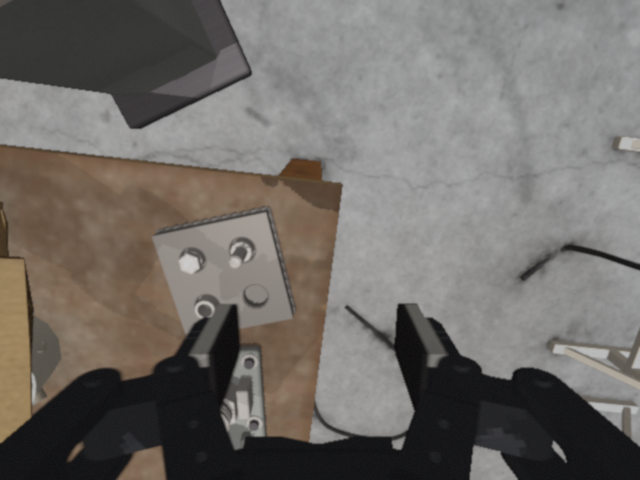

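The wrist view shows the poppet near (238,255), plug (191,261), sleeve (205,308) and empty pocket (256,294). Moving over the poppet.

{"method": "apply_moves", "body": {"targets": [{"dx":-0.43,"dy":-0.76,"dz":0.2,"wx":0,"wy":0,"wz":-0.02,"jaw":0.5},{"dx":-0.42,"dy":-0.76,"dz":0.4,"wx":0,"wy":0,"wz":-0.02,"jaw":0.5},{"dx":-0.42,"dy":-0.75,"dz":0.4,"wx":0,"wy":0,"wz":0,"jaw":0.5},{"dx":0,"dy":0,"dz":0,"wx":0,"wy":0,"wz":0,"jaw":0.5},{"dx":0,"dy":0,"dz":0,"wx":0,"wy":0,"wz":0,"jaw":0.5}]}}

```text
time: 1.75
tool_pos: [0.4276, 0.1862, 0.2011]
tcp_rot: [-0.628, -3.077, -0.001]
wrist_force: [0.4, 0.1, 0.5]
width: 0.504
```

```bash
python3 - <<'E'
from go import *
from workcell import bot,cams
s=bot.read_state();print(s["time"],s["tool_pos"],s["q"].round(2));plan(s,[.4285,.1814,.2])
c=cams.read_camera("wrist");cv2.imwrite("pics/w2.png",c["color"][...,::-1]);np.savez("w2.npz",**c,**{k:s[k] for k in("tool_pos","tcp_rot")})
print(proj(c,[.4285,.1814,.056],s),proj(c,[.4285,.1814,.02],s))
u,v=map(int,proj(c,[.4285,.1814,.056],s))
cv2.imwrite("pics/w2c.png",cv2.resize(c["color"][v-80:v+80,u-100:u+100,::-1],None,fx=4,fy=4,interpolation=cv2.INTER_CUBIC));print(u-100,v-80)
E
```

```text
1.75 [0.42763486 0.18619382 0.20107045] [ 0.36 -0.12  2.07  0.    1.19 -0.81]
shift units [-0.09 -0.14  0.04] turn units [ 0.   -0.01  0.04]
(np.float64(312.814461242147), np.float64(231.76072627493124)) (np.float64(313.34877067726416), np.float64(220.52596941631518))
212 151
```

View pics/w2.png

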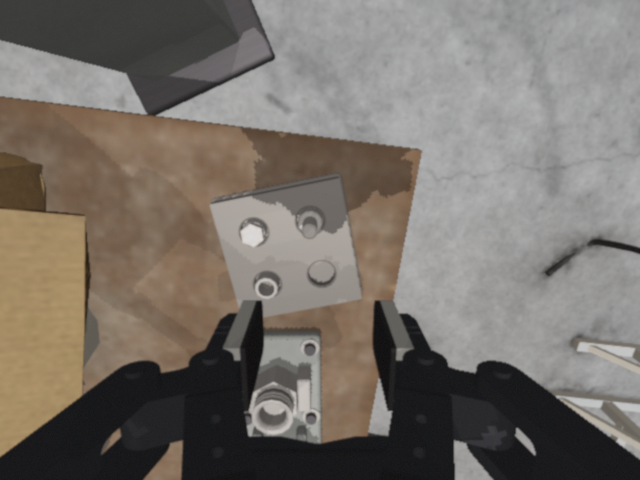

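View pics/w2c.png

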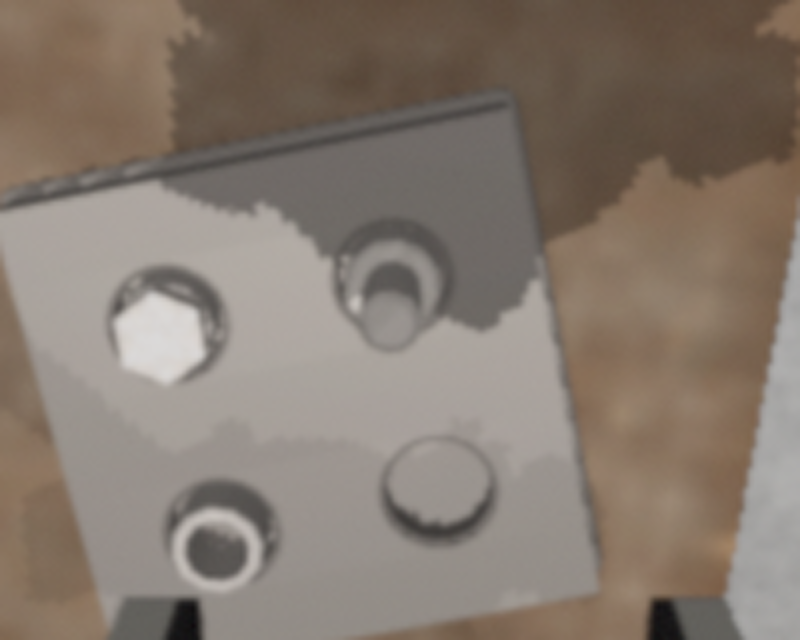

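The stem top is at crop (389,318), full image (309,230). The bore mouth is visible at (273,411).

```bash
python3 - <<'E'
from go import *
c=dict(np.load("w2.npz"));s=c
print("stem",onz(c,212+389/4-.4,151+318/4-.4,.056,s))
for n,x,y,z in[("pocket",438,485,.02),("poppetpocket",393,273,.02),("plugp",168,325,.02),("sleevep",222,533,.02)]:print(n,onz(c,212+x/4-.4,151+y/4-.4,z,s))
cv2.imwrite("pics/w2b.png",cv2.resize(c["color"][320:450,220:350,::-1],None,fx=4.5,fy=4.5,interpolation=cv2.INTER_CUBIC))
E
```

```text
stem [0.42619064 0.17920708 0.056     ]
pocket [0.47258713 0.16972615 0.02      ]
poppetpocket [0.42607064 0.17930499 0.02      ]
plugp [0.41793972 0.13183974 0.02      ]
sleevep [0.46451163 0.12240433 0.02      ]
```

View pics/w2b.png

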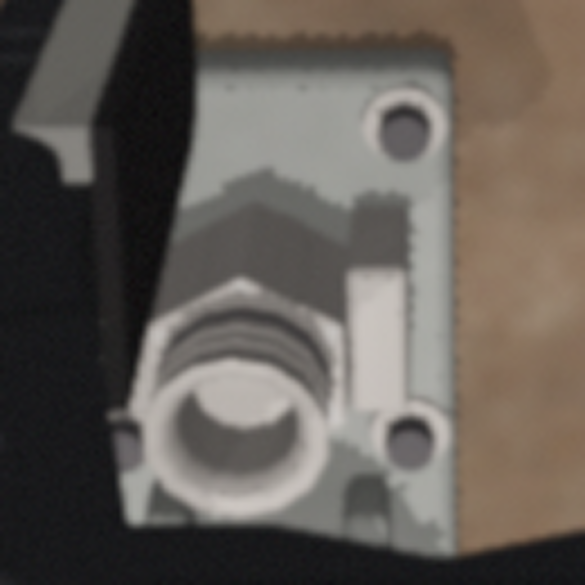

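```bash
python3 - <<'E'
from go import *
c=dict(np.load("w2.npz"));s=c
print("bore",onz(c,272.5,416.5,.065,s))
from workcell import bot
s=bot.read_state();plan(s,[.427,.180,.100]);plan(s,[.427,.180,.034])
E
```

```text
bore [0.55897608 0.08909899 0.065     ]
shift units [-0.06 -0.22  3.39] turn units [ 0.01 -0.    0.05]
shift units [-0.06 -0.22  5.59] turn units [ 0.01 -0.    0.05]
```

{"method": "apply_moves", "body": {"targets": [{"dx":-0.06,"dy":-0.22,"dz":0.85,"wx":0,"wy":0,"wz":0.05,"jaw":0.5},{"dx":0,"dy":0,"dz":0.85,"wx":0,"wy":0,"wz":0,"jaw":0.5},{"dx":0,"dy":0,"dz":0.85,"wx":0,"wy":0,"wz":0,"jaw":0.5},{"dx":0,"dy":0,"dz":0.85,"wx":0,"wy":0,"wz":0,"jaw":0.5},{"dx":0,"dy":0,"dz":0,"wx":0,"wy":0,"wz":0,"jaw":0.5}]}}

```text
time: 2.3
tool_pos: [0.4243, 0.1791, 0.0964]
tcp_rot: [-0.632, -3.072, 0.005]
wrist_force: [-1.1, 0.4, -0.5]
width: 0.499
```

```bash
python3 - <<'E'
from go import *
from workcell import bot,cams
s=bot.read_state();print(s["time"],s["tool_pos"],s["wrist_force"])
c=cams.read_camera("wrist");cv2.imwrite("pics/w3.png",c["color"][...,::-1]);np.savez("w3.npz",**c,**{k:s[k] for k in("tool_pos","tcp_rot")})
print(proj(c,[.4262,.1792,.056],s));plan(s,[.427,.180,.034])
E
```

```text
2.3 [0.42425398 0.17906273 0.09640597] [-1.14645307  0.4043232  -0.50844449]
(np.float64(320.70515133610616), np.float64(285.4064255662872))
shift units [-0.08  0.07  2.08] turn units [-0.04 -0.05  0.01]
```

View pics/w3.png

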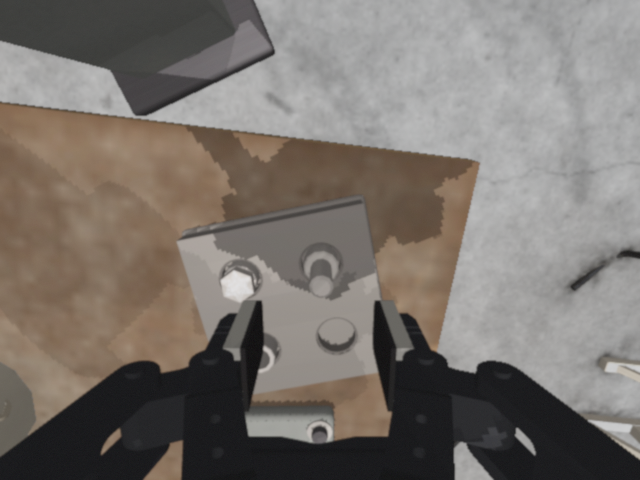

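The stem top is at (321,286), matching the estimate and centred between the fingers. Descending and gripping.

{"method": "apply_moves", "body": {"targets": [{"dx":-0.05,"dy":0.05,"dz":0.8,"wx":0,"wy":0,"wz":0,"jaw":0.5},{"dx":0,"dy":0,"dz":0.8,"wx":0,"wy":0,"wz":0,"jaw":0.5},{"dx":0,"dy":0,"dz":0.45,"wx":0,"wy":0,"wz":0,"jaw":0.5},{"dx":0,"dy":0,"dz":0,"wx":0,"wy":0,"wz":0,"jaw":0.5},{"dx":0,"dy":0,"dz":0,"wx":0,"wy":0,"wz":0,"jaw":0.5}]}}

```text
time: 2.85
tool_pos: [0.4298, 0.1801, 0.0389]
tcp_rot: [0.635, 3.076, 0.001]
wrist_force: [0.2, -0.8, -0.2]
width: 0.498
```

```bash
python3 - <<'E'
from go import *
from workcell import bot,cams
s=bot.read_state();print(s["time"],s["tool_pos"],s["wrist_force"])
c=cams.read_camera("wrist");cv2.imwrite("pics/w4.png",c["color"][...,::-1])
plan(s,[.427,.180,.034])
E
```

```text
2.85 [0.42983512 0.18005801 0.03886008] [ 0.23984748 -0.7878197  -0.19071693]
shift units [ 0.09 -0.04  0.16] turn units [ 0.01  0.01 -0.  ]
```

View pics/w4.png

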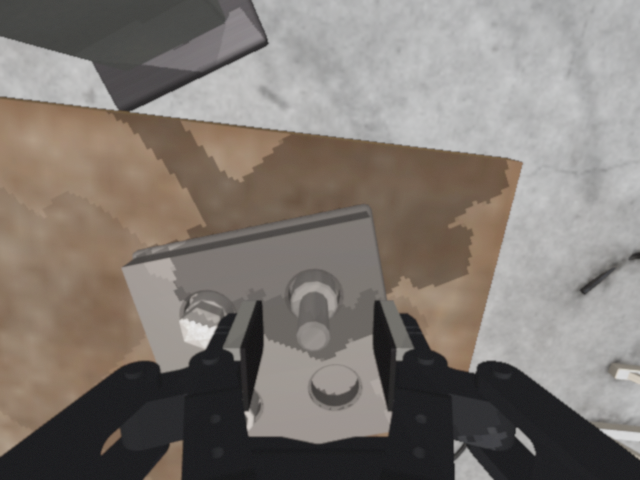

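{"method": "apply_moves", "body": {"targets": [{"dx":0.06,"dy":-0.03,"dz":0.15,"wx":0,"wy":0,"wz":0,"jaw":0.45},{"dx":0,"dy":0,"dz":0,"wx":0,"wy":0,"wz":0,"jaw":0.45}]}}

```text
time: 3.1
tool_pos: [0.427, 0.1794, 0.0336]
tcp_rot: [0.635, 3.076, 0.0]
wrist_force: [0.4, -0.2, 0.2]
width: 0.45
```

```bash
python3 - <<'E'
from go import *
from workcell import bot,cams
s=bot.read_state();print(s["time"],s["tool_pos"],s["wrist_force"])
c=cams.read_camera("wrist");cv2.imwrite("pics/w5.png",cv2.resize(c["color"][220:440,200:440,::-1],None,fx=2.5,fy=2.5))
s=bot.read_state();print(s["tool_pos"])
plan(s,[.427,.180,.034])
print(proj(c,s["tool_pos"],s),proj(c,[.427,.18,.056],s))
E
```

```text
3.1 [0.42698387 0.17941245 0.03363611] [ 0.39733919 -0.18544602  0.16272726]
[0.42696562 0.17936142 0.03361383]
shift units [ 0.01  0.02 -0.01] turn units [ 0.    0.   -0.01]
(np.float64(318.6724742983336), np.float64(320.79929715498855)) (np.float64(320.56414945598567), np.float64(351.5250941630931))
```

View pics/w5.png

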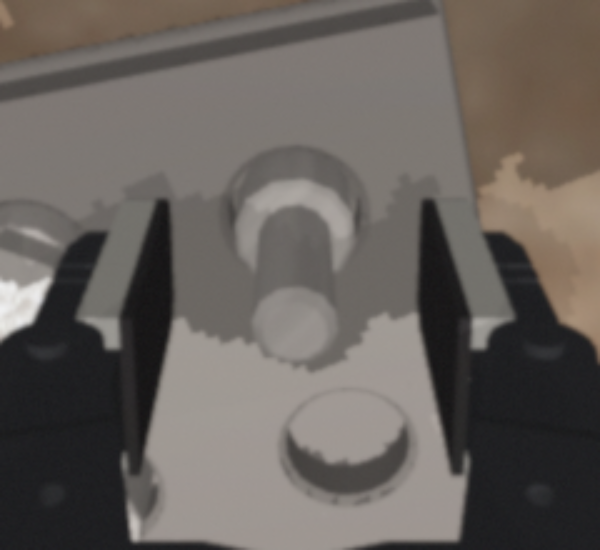

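The stem sits centred between the pads (about 318,350). Closing on it.

{"method": "apply_moves", "body": {"targets": [{"dx":0,"dy":0,"dz":0,"wx":0,"wy":0,"wz":0,"jaw":0.3},{"dx":0,"dy":0,"dz":0,"wx":0,"wy":0,"wz":0,"jaw":0.0},{"dx":0,"dy":0,"dz":0,"wx":0,"wy":0,"wz":0,"jaw":0.0},{"dx":0,"dy":0,"dz":0,"wx":0,"wy":0,"wz":0,"jaw":0.0},{"dx":0,"dy":0,"dz":0,"wx":0,"wy":0,"wz":0,"jaw":0.0}], "newtons": 40}}

```text
time: 3.65
tool_pos: [0.4272, 0.1794, 0.0336]
tcp_rot: [0.635, 3.076, 0.0]
wrist_force: [-1.0, -0.6, 4.6]
width: 0.119
```

{"method": "apply_moves", "body": {"targets": [{"dx":0,"dy":0,"dz":-0.3,"wx":0,"wy":0,"wz":0,"jaw":0.0},{"dx":0,"dy":0,"dz":-0.6,"wx":0,"wy":0,"wz":0,"jaw":0.0},{"dx":0,"dy":0,"dz":-0.9,"wx":0,"wy":0,"wz":0,"jaw":0.0},{"dx":0,"dy":0,"dz":-0.9,"wx":0,"wy":0,"wz":0,"jaw":0.0},{"dx":0,"dy":0,"dz":0,"wx":0,"wy":0,"wz":0,"jaw":0.0}]}}

```text
time: 4.15
tool_pos: [0.4301, 0.1805, 0.1186]
tcp_rot: [0.634, 3.07, 0.007]
wrist_force: [0.5, -0.3, -1.6]
width: 0.121
```

```bash
python3 - <<'E'
from go import *
from workcell import bot,cams
s=bot.read_state();print(s["time"],s["tool_pos"],s["wrist_force"],s["width"])
c=cams.read_camera("side");cv2.imwrite("pics/s6.png",cv2.resize(c["color"][150:390,300:500,::-1],None,fx=2.5,fy=2.5))
c=cams.read_camera("wrist");cv2.imwrite("pics/w6.png",cv2.resize(c["color"][220:440,200:440,::-1],None,fx=2.5,fy=2.5))
s=bot.read_state();plan(s,[.5597,.0899,.14])
E
```

```text
4.15 [0.43011802 0.18053848 0.11856481] [ 0.50774335 -0.2736845  -1.57895411] 0.12100413711571516
shift units [-5.23 -1.   -0.83] turn units [ 0.01  0.01 -0.01]
```

View pics/s6.png

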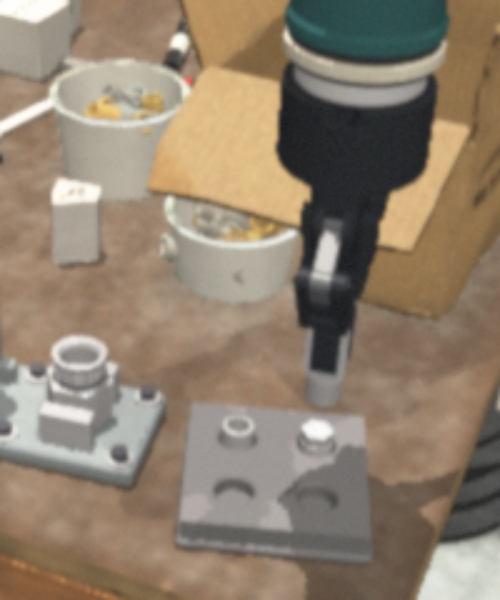

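View pics/w6.png

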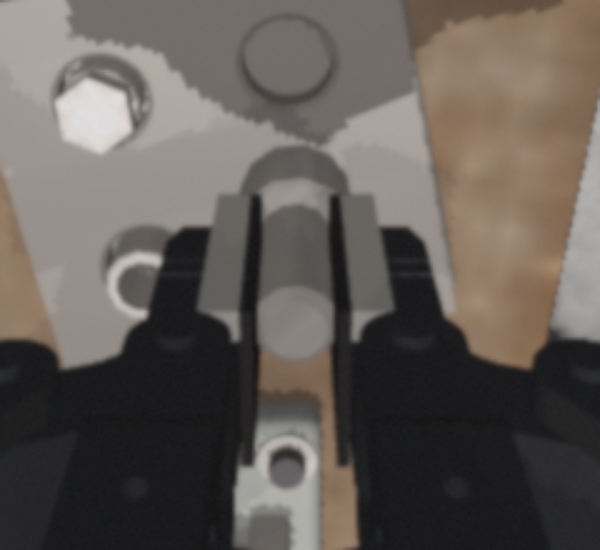

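The poppet is held (width 0.121) and its pocket is empty; the other parts haven't moved. Moving over the bore.

{"method": "apply_moves", "body": {"targets": [{"dx":-0.6,"dy":-0.1,"dz":-0.2,"wx":0,"wy":0,"wz":0,"jaw":0.0},{"dx":-0.95,"dy":-0.2,"dz":-0.2,"wx":0,"wy":0,"wz":0,"jaw":0.0},{"dx":-0.95,"dy":-0.2,"dz":0,"wx":0,"wy":0,"wz":0,"jaw":0.0},{"dx":-0.95,"dy":-0.2,"dz":0,"wx":0,"wy":0,"wz":0,"jaw":0.0},{"dx":-0.95,"dy":-0.2,"dz":0,"wx":0,"wy":0,"wz":0,"jaw":0.0}]}}

```text
time: 4.75
tool_pos: [0.5368, 0.1014, 0.1242]
tcp_rot: [-0.635, -3.073, 0.002]
wrist_force: [-0.6, -0.2, -0.6]
width: 0.121
```

{"method": "apply_moves", "body": {"targets": [{"dx":-0.6,"dy":-0.1,"dz":0.3,"wx":0,"wy":0,"wz":0,"jaw":0.0},{"dx":-0.2,"dy":-0.1,"dz":0.3,"wx":0,"wy":0,"wz":0,"jaw":0.0},{"dx":0,"dy":0,"dz":0.1,"wx":0,"wy":0,"wz":0,"jaw":0.0},{"dx":0,"dy":0,"dz":0,"wx":0,"wy":0,"wz":0,"jaw":0.0},{"dx":0,"dy":0,"dz":0,"wx":0,"wy":0,"wz":0,"jaw":0.0}]}}

```text
time: 5.25
tool_pos: [0.5558, 0.0878, 0.1047]
tcp_rot: [-0.634, -3.075, 0.0]
wrist_force: [-0.2, 0.2, -1.1]
width: 0.123
```

```bash
python3 - <<'E'
from go import *
from workcell import bot,cams
s=bot.read_state();print(s["time"],s["tool_pos"],s["wrist_force"],s["width"]);plan(s,[.5596,.0891,.106])
for n in("wrist","side","scene"):
    s=bot.read_state();c=cams.read_camera(n);np.savez(n+"7.npz",**c,**{k:s[k] for k in("tool_pos","tcp_rot")})
    u,v=proj(c,[.5596,.0891,.085],s) if n!="wrist" else (320,330)
    u=int(np.clip(u,80,560));v=int(np.clip(v,80,400));print(n,u-80,v-70)
    cv2.imwrite(f"pics/{n}7.png",cv2.resize(c["color"][v-70:v+70,u-80:u+80,::-1],None,fx=5,fy=4.25 if 0 else 4.2,interpolation=cv2.INTER_CUBIC))
E
```

```text
5.25 [0.55584506 0.08781374 0.10467813] [-0.19279793  0.20926548 -1.10532089] 0.12324387544022652
shift units [-0.1   0.09 -0.04] turn units [-0.01 -0.01  0.  ]
wrist 240 260
side 251 210
scene 219 195
```

View pics/wrist7.png

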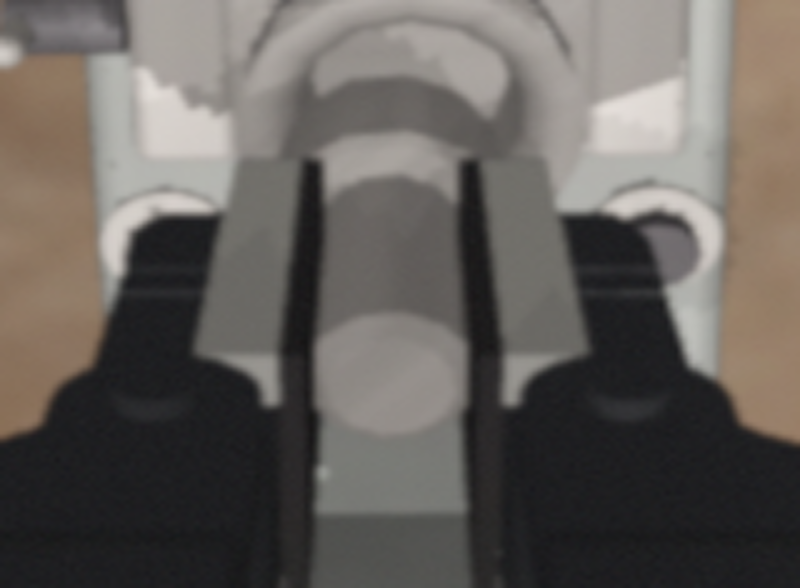

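View pics/side7.png

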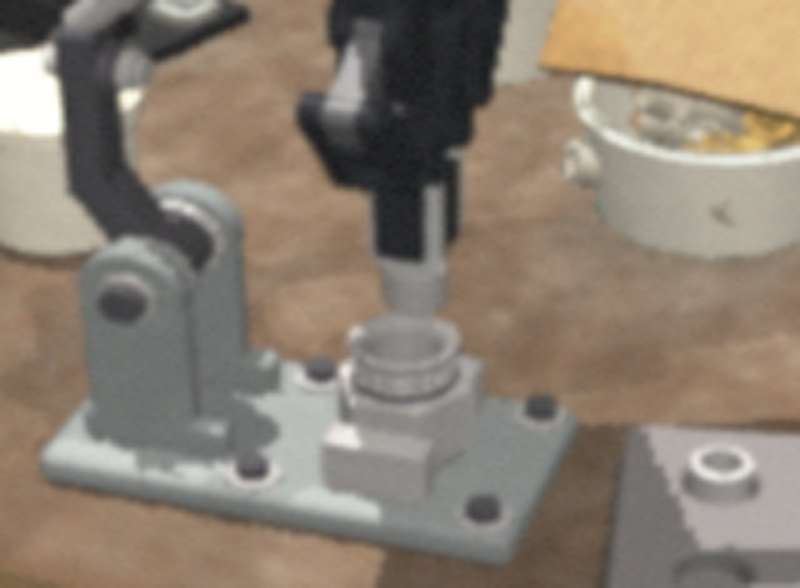

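View pics/scene7.png

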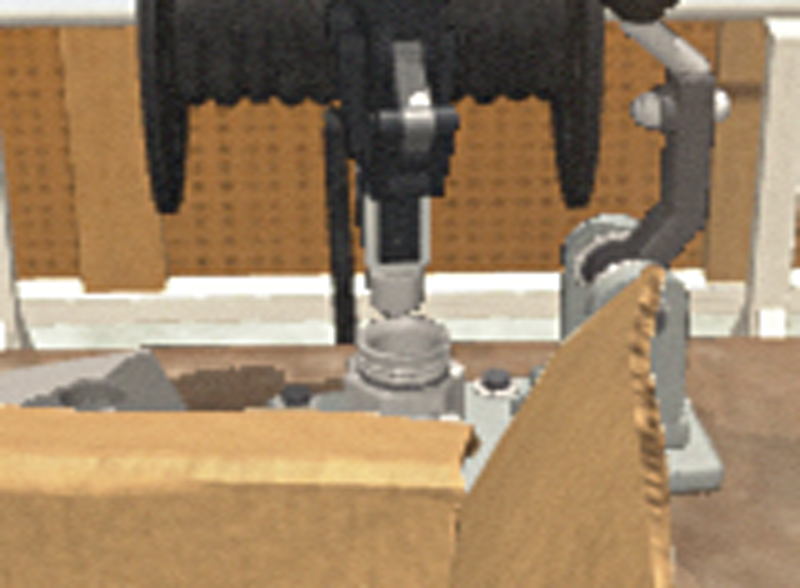

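All three views put the poppet foot about 2 to 4 mm short of the bore axis: in the wrist crop the stem is at x≈392 and the ring centre at ≈411. The planned correction agrees with that.

{"method": "apply_moves", "body": {"targets": [{"dx":-0.1,"dy":0.08,"dz":0,"wx":0,"wy":0,"wz":0,"jaw":0.0},{"dx":0,"dy":0,"dz":0.15,"wx":0,"wy":0,"wz":0,"jaw":0.0},{"dx":0,"dy":0,"dz":0,"wx":0,"wy":0,"wz":0,"jaw":0.0},{"dx":0,"dy":0,"dz":0,"wx":0,"wy":0,"wz":0,"jaw":0.0}]}}

```text
time: 5.8
tool_pos: [0.5606, 0.0883, 0.1005]
tcp_rot: [-0.635, -3.076, 0.0]
wrist_force: [-0.2, -0.0, -1.2]
width: 0.122
```

```bash
cat > look.py <<'E'
from go import *
from workcell import bot,cams
import sys
def look(tag,p,names=("wrist","side","scene"),w=80,h=70,f=5):
    out=[]
    for n in names:
        s=bot.read_state();c=cams.read_camera(n);np.savez(n+tag+".npz",**c,**{k:s[k] for k in("tool_pos","tcp_rot")})
        u,v=proj(c,p,s) if n!="wrist" else (320,330)
        u=int(np.clip(u,w,640-w));v=int(np.clip(v,h,480-h));print(n,u-w,v-h)
        cv2.imwrite(f"pics/{n}{tag}.png",cv2.resize(c["color"][v-h:v+h,u-w:u+w,::-1],None,fx=f,fy=f*.85,interpolation=cv2.INTER_CUBIC))
E
python3 - <<'E'
from look import *
s=bot.read_state();print(s["time"],s["tool_pos"],s["wrist_force"],s["width"]);plan(s,[.5592,.0891,.0737])
look("8",[.5596,.0891,.085])
E
```

```text
5.8 [0.5605818  0.08827321 0.10046815] [-0.19411621 -0.04697094 -1.18576834] 0.1217789003961363
shift units [0.05 0.01 0.89] turn units [-0.   -0.01 -0.01]
wrist 240 260
side 251 210
scene 219 195
```

View pics/wrist8.png

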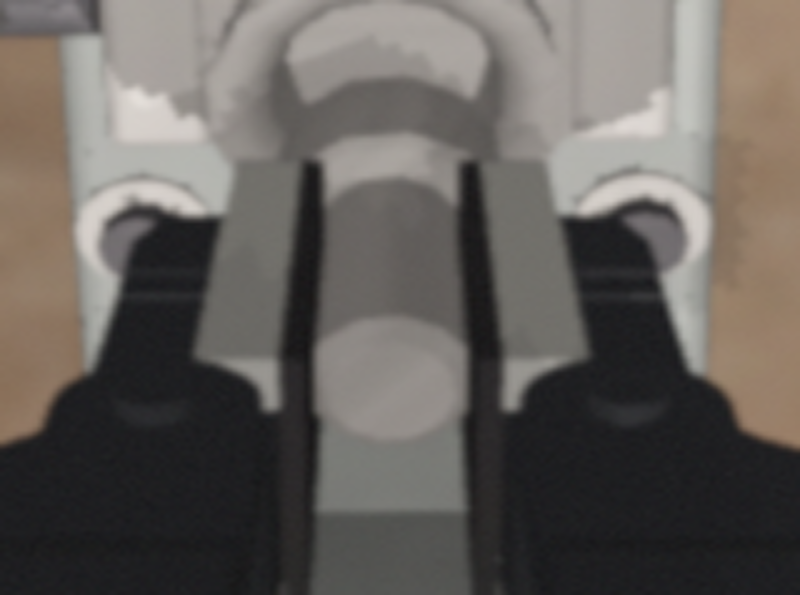

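View pics/side8.png

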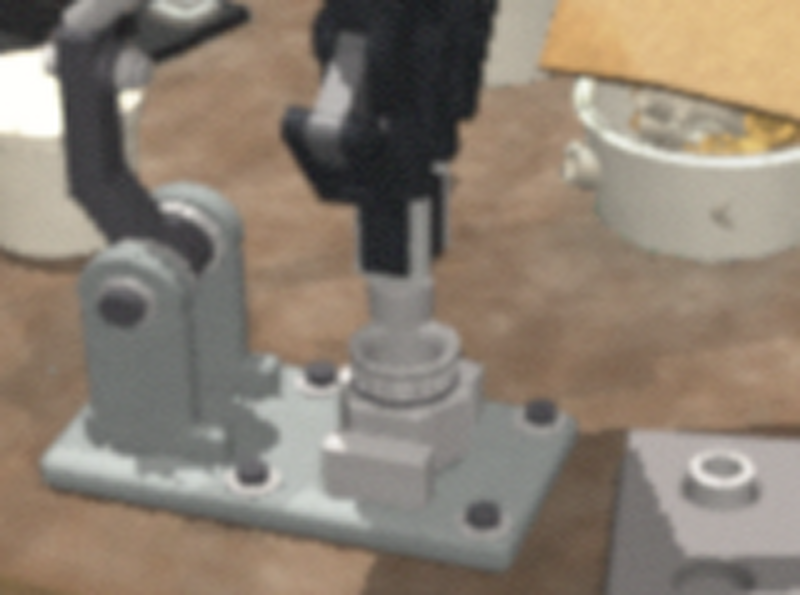

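View pics/scene8.png

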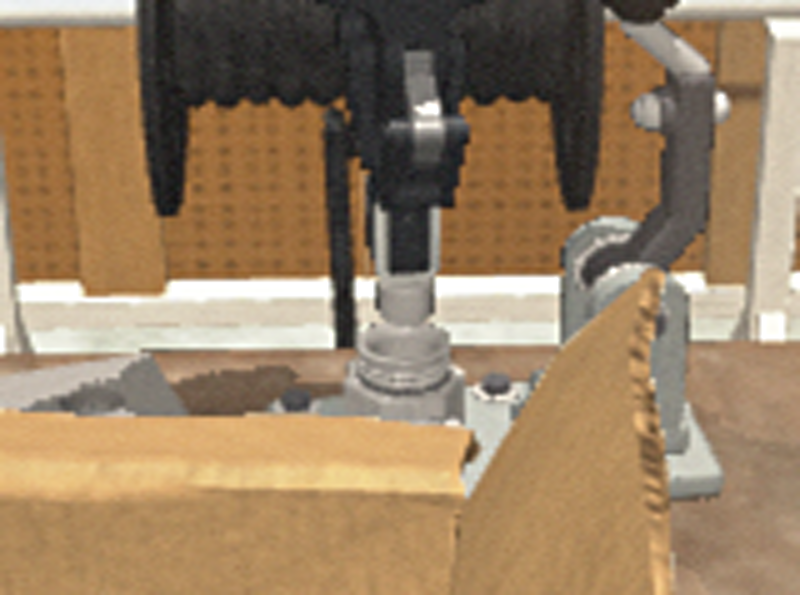

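The alignment is within about 0.5 mm in every view (side: foot x≈402, ring 404; scene: 406 and 404). Lowering.

{"method": "apply_moves", "body": {"targets": [{"dx":0.02,"dy":-0.02,"dz":0.2,"wx":0,"wy":0,"wz":0,"jaw":0.0},{"dx":0,"dy":0,"dz":0.2,"wx":0,"wy":0,"wz":0,"jaw":0.0},{"dx":0,"dy":0,"dz":0.1,"wx":0,"wy":0,"wz":0,"jaw":0.0},{"dx":0,"dy":0,"dz":0,"wx":0,"wy":0,"wz":0,"jaw":0.0}]}}

```text
time: 6.35
tool_pos: [0.5592, 0.0878, 0.0846]
tcp_rot: [-0.635, -3.075, 0.001]
wrist_force: [-0.3, -0.8, -0.0]
width: 0.12
```

{"method": "apply_moves", "body": {"targets": [{"dx":0,"dy":0,"dz":0.15,"wx":0,"wy":0,"wz":0,"jaw":0.0},{"dx":0,"dy":0,"dz":0.15,"wx":0,"wy":0,"wz":0,"jaw":0.0},{"dx":0,"dy":0,"dz":0.08,"wx":0,"wy":0,"wz":0,"jaw":0.0},{"dx":0,"dy":0,"dz":0,"wx":0,"wy":0,"wz":0,"jaw":0.0},{"dx":0,"dy":0,"dz":0,"wx":0,"wy":0,"wz":0,"jaw":0.0}]}}

```text
time: 6.85
tool_pos: [0.56, 0.088, 0.0743]
tcp_rot: [-0.635, -3.077, 0.0]
wrist_force: [-0.4, 0.3, -0.8]
width: 0.122
```

```bash
python3 - <<'E'
from look import *
s=bot.read_state();print(s["time"],s["tool_pos"],s["wrist_force"],s["torque"],s["width"]);plan(s,[.5592,.0891,.0726])
look("9",[.5596,.0891,.085])
E
```

```text
6.85 [0.56003057 0.08795011 0.0743105 ] [-0.38604075  0.29190847 -0.83186023] [-0.01395766  0.02802679  0.01502747] 0.12151694843368552
shift units [0.04 0.02 0.06] turn units [-0.   -0.   -0.01]
wrist 240 260
side 251 210
scene 219 195
```

View pics/wrist9.png

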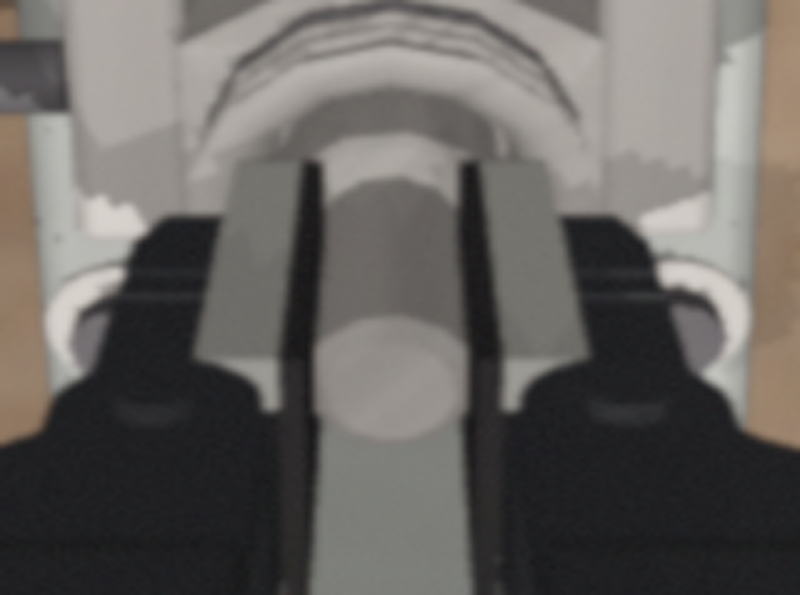

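View pics/side9.png

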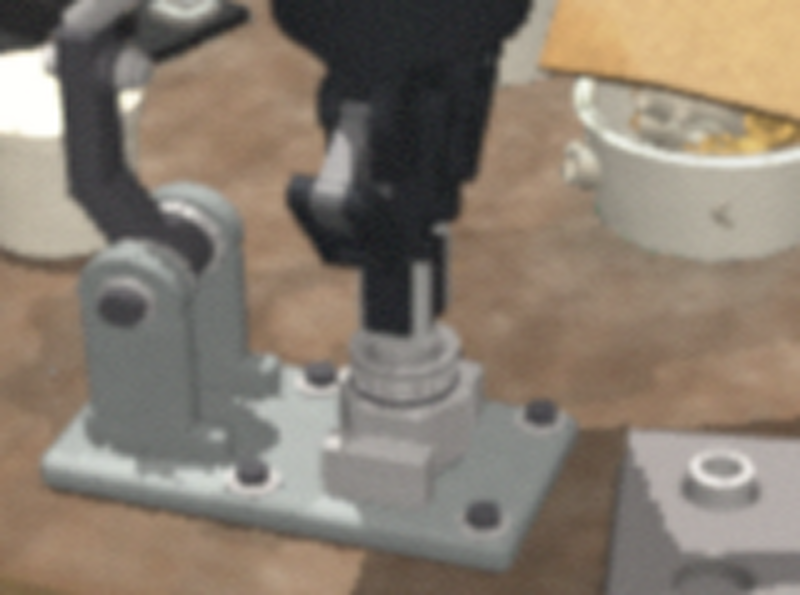

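The collar is inside the bore with no side force. Going down the last bit to the plate.

{"method": "apply_moves", "body": {"targets": [{"dx":0.01,"dy":0,"dz":0.05,"wx":0,"wy":0,"wz":0,"jaw":0.0},{"dx":0,"dy":0,"dz":0,"wx":0,"wy":0,"wz":0,"jaw":0.0},{"dx":0,"dy":0,"dz":0,"wx":0,"wy":0,"wz":0,"jaw":0.0}]}}

```text
time: 7.3
tool_pos: [0.5597, 0.0881, 0.0729]
tcp_rot: [-0.635, -3.077, 0.0]
wrist_force: [0.1, -0.0, -0.7]
width: 0.122
```

{"method": "apply_moves", "body": {"targets": [{"dx":0,"dy":0,"dz":0.03,"wx":0,"wy":0,"wz":0,"jaw":0.0},{"dx":0,"dy":0,"dz":0,"wx":0,"wy":0,"wz":0,"jaw":0.0},{"dx":0,"dy":0,"dz":0,"wx":0,"wy":0,"wz":0,"jaw":0.0}]}}

```text
time: 7.6
tool_pos: [0.56, 0.0881, 0.0726]
tcp_rot: [0.635, 3.076, 0.0]
wrist_force: [-1.6, -0.4, 4.2]
width: 0.121
```

Contact: the vertical force rose to 4.2 N. Releasing.

{"method": "apply_moves", "body": {"targets": [{"dx":0,"dy":0,"dz":0,"wx":0,"wy":0,"wz":0,"jaw":0.2},{"dx":0,"dy":0,"dz":0,"wx":0,"wy":0,"wz":0,"jaw":0.35},{"dx":0,"dy":0,"dz":0,"wx":0,"wy":0,"wz":0,"jaw":0.4},{"dx":0,"dy":0,"dz":0,"wx":0,"wy":0,"wz":0,"jaw":0.4}]}}

```text
time: 8.0
tool_pos: [0.5596, 0.0881, 0.0717]
tcp_rot: [-0.635, -3.076, 0.0]
wrist_force: [0.4, 0.3, 0.3]
width: 0.394
```

{"method": "apply_moves", "body": {"targets": [{"dx":0,"dy":0,"dz":-0.3,"wx":0,"wy":0,"wz":0,"jaw":0.45},{"dx":0,"dy":0,"dz":-0.7,"wx":0,"wy":0,"wz":0,"jaw":0.5},{"dx":0.1,"dy":0,"dz":-0.9,"wx":0,"wy":0,"wz":0,"jaw":0.5},{"dx":0.5,"dy":0,"dz":-0.9,"wx":0,"wy":0,"wz":0,"jaw":0.7},{"dx":0.5,"dy":0,"dz":-0.9,"wx":0,"wy":0,"wz":0,"jaw":0.7}]}}

```text
time: 8.5
tool_pos: [0.5294, 0.1011, 0.1846]
tcp_rot: [0.636, 3.076, 0.0]
wrist_force: [0.6, -0.3, -0.2]
width: 0.697
```

{"method": "apply_moves", "body": {"targets": [{"dx":0.5,"dy":0,"dz":-0.9,"wx":0,"wy":0,"wz":0,"jaw":0.8},{"dx":0.3,"dy":0,"dz":-0.9,"wx":0,"wy":0,"wz":0,"jaw":0.8},{"dx":0,"dy":0,"dz":-0.5,"wx":0,"wy":0,"wz":0,"jaw":0.8},{"dx":0,"dy":0,"dz":0,"wx":0,"wy":0,"wz":0,"jaw":0.8}]}}

```text
time: 8.9
tool_pos: [0.5094, 0.111, 0.2554]
tcp_rot: [0.634, 3.071, 0.003]
wrist_force: [-0.4, -0.4, 1.0]
width: 0.801
```

```bash
python3 - <<'E'
from look import *
s=bot.read_state();print(s["time"],s["tool_pos"],s["wrist_force"],s["width"],s["q"].round(2))
look("10",[.58,.08,.12])
c=dict(np.load("wrist10.npz"));cv2.imwrite("pics/w10.png",c["color"][...,::-1])
c=dict(np.load("side10.npz"))
for z in(.065,.067,.095):print(z,np.subtract(proj(c,[.5603,.0906,z]),(0,0)))
E
```

```text
8.9 [0.50944043 0.11095605 0.25539618] [-0.40975217 -0.35370441  0.95176054] 0.8005296884716062 [ 0.17 -0.05  1.9  -0.    1.28 -1.  ]
wrist 240 260
side 237 188
scene 231 177
0.065 [331.29360464 291.16541962]
0.067 [331.28349479 290.12723618]
0.095 [331.13937443 275.32747609]
```

View pics/w10.png

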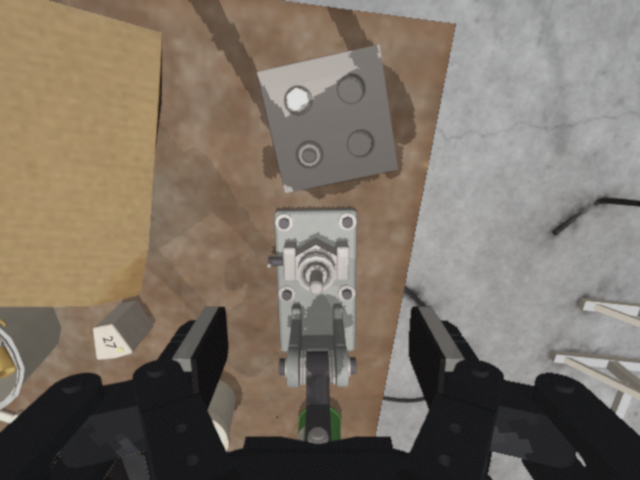

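View pics/side10.png

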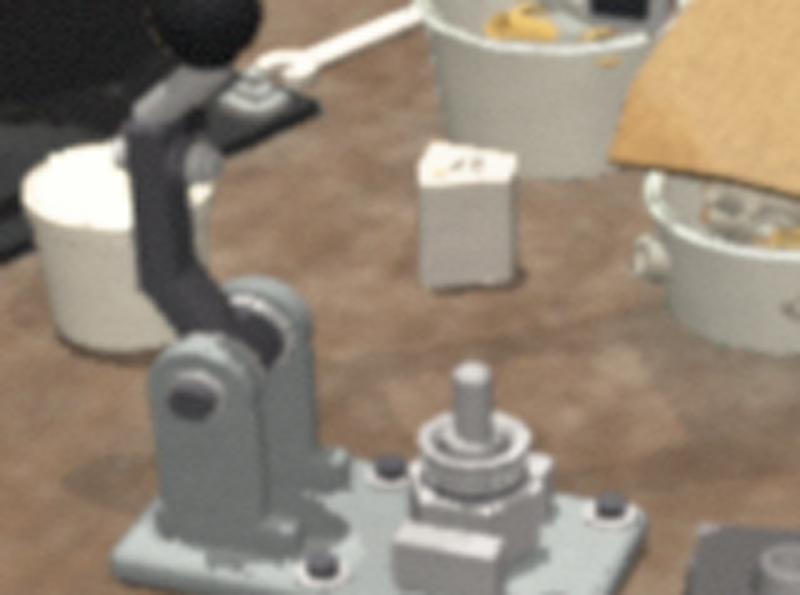

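View pics/scene10.png

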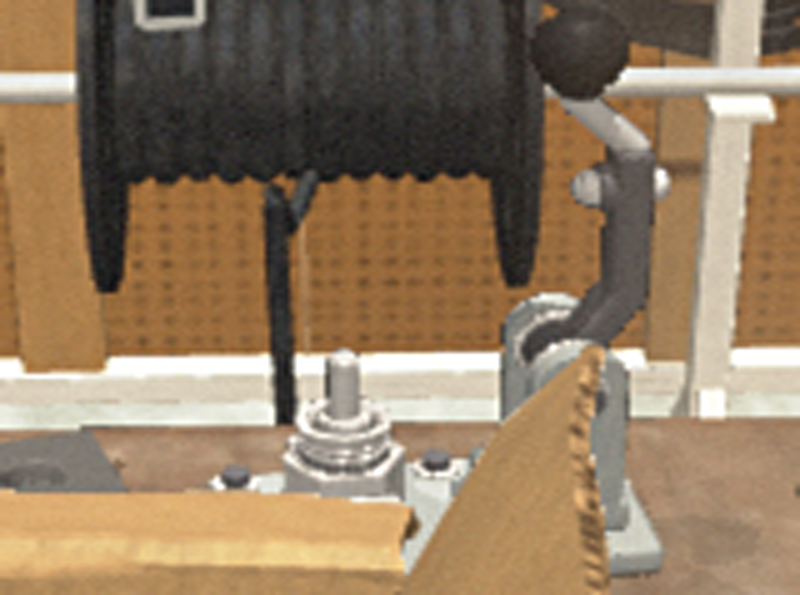

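The poppet stands upright in the bore (side: stem top at crop 473,372) with the collar just proud, and the knob is at side crop (208,15). Triangulating the knob from side and scene.

```bash
python3 - <<'E'
from go import *
rays=[]
for n,(u0,u1,v0,v1) in (("side",(255,300,165,215)),("scene",(335,362,170,206))):
    c=dict(np.load(n+"10.npz"));im=c["color"].astype(int)
    P=cloud(c);D=np.linalg.norm(P-[.634,.059,.225],axis=-1)
    m=np.zeros((480,640),np.uint8);m[v0:v1,u0:u1]=255
    m&=((D<.03)&(im.max(-1)<75)).astype(np.uint8)*255
    cn=max(cv2.findContours(m,0,1)[0],key=cv2.contourArea);(x,y),r=cv2.minEnclosingCircle(cn);print(n,x,y,r,cv2.boundingRect(cn))
    bx=cv2.boundingRect(cn);e,d=ray(c,x,y);rays.append((e,d/np.linalg.norm(d)))
    print(onz(c,x,y,.225))
A=sum(np.eye(3)-np.outer(d,d) for e,d in rays);b=sum((np.eye(3)-np.outer(d,d))@e for e,d in rays)
print(np.linalg.solve(A,b))
from workcell import bot
s=bot.read_state();K=np.array([.634,.0585,.225]);T=target(156.7,25);print(T.round(3))
plan(s,K-T[:,2]*.06,156.7,25)
# route end
print(K-T[:,2]*.06,K+T[:,2]*.021)
E
```

```text
side 278.0 191.6521759033203 12.032270431518555 (266, 180, 23, 24)
[0.63388412 0.06032547 0.225     ]
scene 346.5 189.0 10.594910621643066 (337, 179, 20, 21)
[0.63480914 0.0598138  0.225     ]
[0.63423164 0.05958419 0.22492968]
[[-0.832  0.396  0.388]
 [ 0.358  0.918 -0.167]
 [-0.423  0.    -0.906]]
shift units [-3.72  0.09 -0.97] turn units [-0.01 -4.18 -0.01]
[0.61071087 0.06852989 0.27937847] [0.6421512  0.05498954 0.20596754]
```

{"method": "apply_moves", "body": {"targets": [{"dx":0,"dy":0,"dz":-0.4,"wx":0,"wy":-1,"wz":0,"jaw":0.85},{"dx":-0.2,"dy":0,"dz":-0.4,"wx":0,"wy":-1,"wz":0,"jaw":0.85},{"dx":-0.3,"dy":0,"dz":-0.3,"wx":0,"wy":-1,"wz":0,"jaw":0.85},{"dx":-0.3,"dy":0,"dz":0,"wx":0,"wy":-1,"wz":0,"jaw":0.85},{"dx":0,"dy":0,"dz":0,"wx":0,"wy":-0.17,"wz":0,"jaw":0.85}]}}

```text
time: 9.55
tool_pos: [0.5244, 0.1027, 0.2874]
tcp_rot: [0.546, 2.658, -0.124]
wrist_force: [-0.1, -0.0, -0.3]
width: 0.849
```

```bash
python3 - <<'E'
from go import *
from workcell import bot
s=bot.read_state();print(s["time"],s["tool_pos"],s["wrist_force"],s["q"].round(2));K=np.array([.634,.059,.225]);T=target(156.7,25)
plan(s,K-T[:,2]*.06,156.7,25)
E
```

```text
9.55 [0.52438874 0.10267052 0.28743794] [-0.13437795 -0.04668826 -0.32440843] [ 0.33 -0.25  2.08 -0.34  1.01 -0.69]
shift units [-2.69  0.11  1.54] turn units [-0.02 -0.01  0.02]
```

{"method": "apply_moves", "body": {"targets": [{"dx":-0.9,"dy":0.04,"dz":0,"wx":0,"wy":0,"wz":0,"jaw":0.85},{"dx":-0.9,"dy":0.04,"dz":0,"wx":0,"wy":0,"wz":0,"jaw":0.85},{"dx":-0.9,"dy":0.03,"dz":0.2,"wx":0,"wy":0,"wz":0,"jaw":0.85},{"dx":0,"dy":0,"dz":0.3,"wx":0,"wy":0,"wz":0,"jaw":0.85},{"dx":0,"dy":0,"dz":0,"wx":0,"wy":0,"wz":0,"jaw":0.85}]}}

```text
time: 10.05
tool_pos: [0.5995, 0.0732, 0.3068]
tcp_rot: [0.551, 2.662, -0.125]
wrist_force: [-0.1, 0.5, -0.7]
width: 0.851
```

```bash
python3 - <<'E'
from look import *
s=bot.read_state();print(s["time"],s["tool_pos"],s["wrist_force"],s["q"].round(2));K=np.array([.634,.059,.225]);T=target(156.7,25)
plan(s,K+T[:,2]*.020,156.7,25)
look("11",K)
c=dict(np.load("wrist11.npz"));cv2.imwrite("pics/w11.png",c["color"][...,::-1]);print(proj(c,K,c))
E
```

```text
10.05 [0.59952228 0.07317643 0.30676737] [-0.11672126  0.45462905 -0.74147892] [ 0.22 -0.13  1.94 -0.3   1.   -0.82]
shift units [0.   0.04 3.66] turn units [-0.04 -0.06 -0.01]
wrist 240 260
side 197 121
scene 266 119
(np.float64(319.91469409504214), np.float64(251.3215621761759))
```

View pics/w11.png

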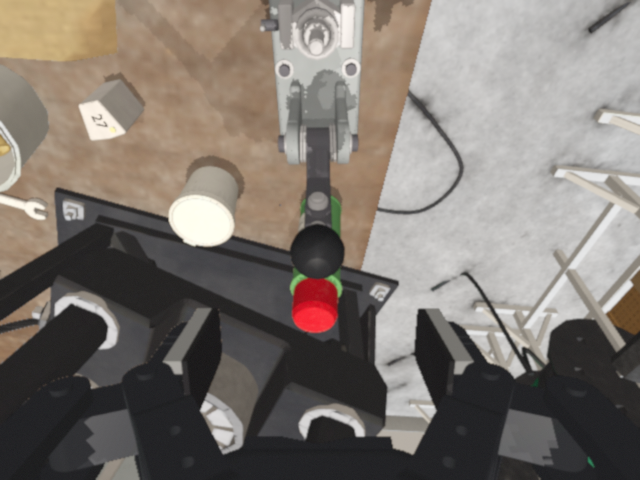

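View pics/side11.png

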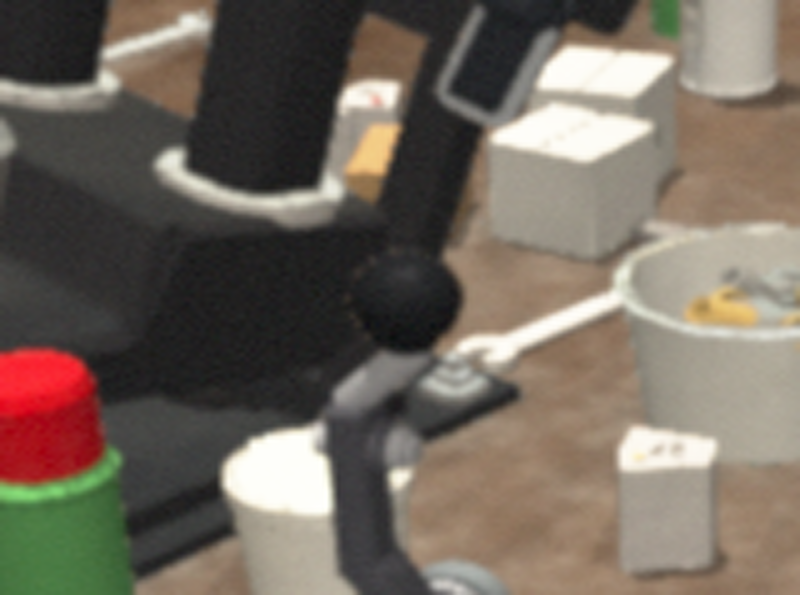

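View pics/scene11.png

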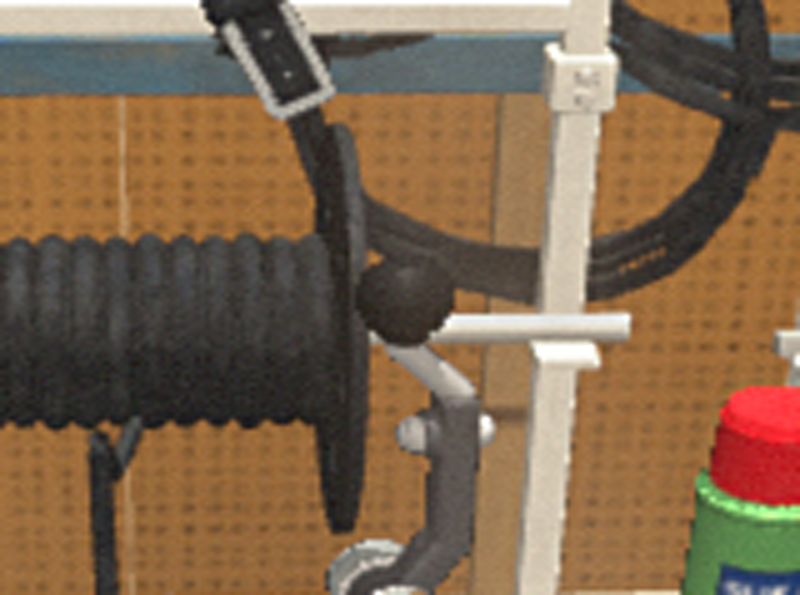

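The wrist view shows the knob at (318,251) against a predicted (320,251), so it's well aligned. Advancing along the tool axis.

{"method": "apply_moves", "body": {"targets": [{"dx":0,"dy":0,"dz":0.8,"wx":0,"wy":0,"wz":0,"jaw":0.85},{"dx":0,"dy":0,"dz":0.9,"wx":0,"wy":0,"wz":0,"jaw":0.85},{"dx":0,"dy":0,"dz":0.9,"wx":0,"wy":0,"wz":0,"jaw":0.85},{"dx":0,"dy":0,"dz":0.4,"wx":0,"wy":0,"wz":0,"jaw":0.8},{"dx":0,"dy":0,"dz":0,"wx":0,"wy":0,"wz":0,"jaw":0.8}]}}

```text
time: 10.7
tool_pos: [0.6338, 0.0588, 0.2263]
tcp_rot: [0.549, 2.66, -0.124]
wrist_force: [0.2, -0.8, -0.7]
width: 0.797
```

```bash
python3 - <<'E'
from look import *
s=bot.read_state();print(s["time"],s["tool_pos"],s["wrist_force"],s["q"].round(2));K=np.array([.634,.059,.225]);T=target(156.7,25)
plan(s,K+T[:,2]*.020,156.7,25)
look("12",K,("wrist","side"))
c=dict(np.load("wrist12.npz"));cv2.imwrite("pics/w12.png",c["color"][...,::-1]);print(proj(c,K,c))
E
```

```text
10.7 [0.63378486 0.05884537 0.22633679] [ 0.23473237 -0.78916221 -0.71663351] [ 0.18 -0.02  1.99 -0.32  0.83 -0.8 ]
shift units [0.01 0.01 0.71] turn units [-0.03 -0.04  0.  ]
wrist 240 260
side 197 121
(np.float64(319.077694123123), np.float64(319.4607601569393))
```

View pics/w12.png

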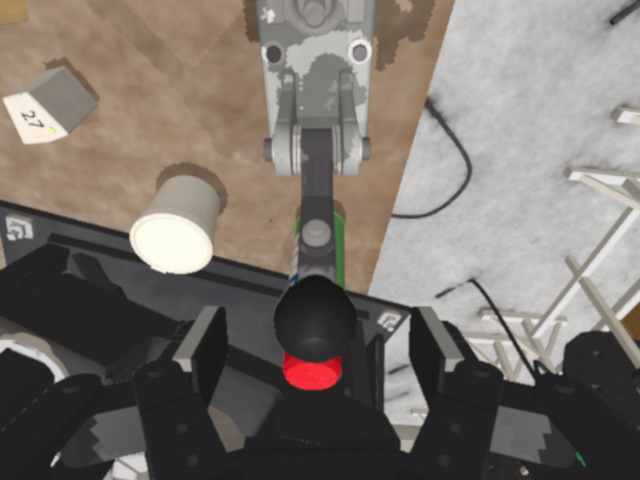

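View pics/side12.png

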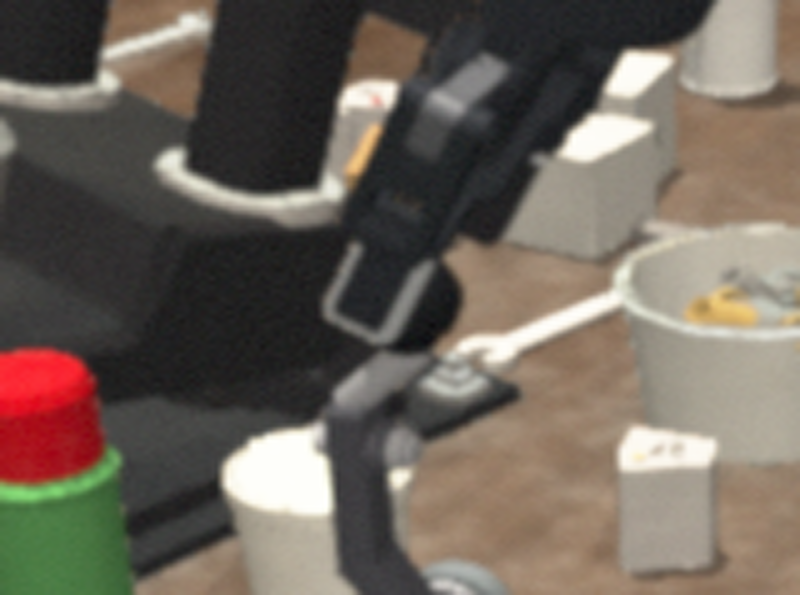

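{"method": "apply_moves", "body": {"targets": [{"dx":0,"dy":0,"dz":0.4,"wx":0,"wy":0,"wz":0,"jaw":0.7},{"dx":0,"dy":0,"dz":0.3,"wx":0,"wy":0,"wz":0,"jaw":0.6},{"dx":0,"dy":0,"dz":0,"wx":0,"wy":0,"wz":0,"jaw":0.5},{"dx":0,"dy":0,"dz":0,"wx":0,"wy":0,"wz":0,"jaw":0.5}]}}

```text
time: 11.2
tool_pos: [0.6434, 0.0554, 0.2096]
tcp_rot: [0.549, 2.656, -0.122]
wrist_force: [-0.3, 0.2, -1.0]
width: 0.502
```

{"method": "apply_moves", "body": {"targets": [{"dx":0,"dy":0,"dz":0,"wx":0,"wy":0,"wz":0,"jaw":0.3},{"dx":0,"dy":0,"dz":0,"wx":0,"wy":0,"wz":0,"jaw":0.2},{"dx":0,"dy":0,"dz":0,"wx":0,"wy":0,"wz":0,"jaw":0.2},{"dx":0,"dy":0,"dz":0,"wx":0,"wy":0,"wz":0,"jaw":0.2}], "newtons": 70}}

```text
time: 11.6
tool_pos: [0.6428, 0.0537, 0.2107]
tcp_rot: [0.549, 2.656, -0.127]
wrist_force: [-3.5, -5.0, 2.5]
width: 0.36
```

```bash
python3 - <<'E'
from look import *
s=bot.read_state();print(s["time"],s["tool_pos"],s["wrist_force"],s["width"],s["q"].round(2));K=np.array([.634,.059,.225])
look("13",K,("wrist","side"))
c=dict(np.load("wrist13.npz"));cv2.imwrite("pics/w13.png",c["color"][...,::-1]);print(proj(c,K,c))
M=R.from_rotvec(s["tcp_rot"]).as_matrix();print("grasp pt",s["tool_pos"]-M[:,2]*.019)
E
```

```text
11.6 [0.64283792 0.05367746 0.21069664] [-3.49636336 -4.96614665  2.49155791] 0.36019440917128626 [ 0.17  0.01  1.99 -0.33  0.8  -0.8 ]
wrist 240 260
side 197 121
(np.float64(322.37599245143326), np.float64(337.2221504612951))
grasp pt [0.63549135 0.05692376 0.2279155 ]
```

View pics/w13.png

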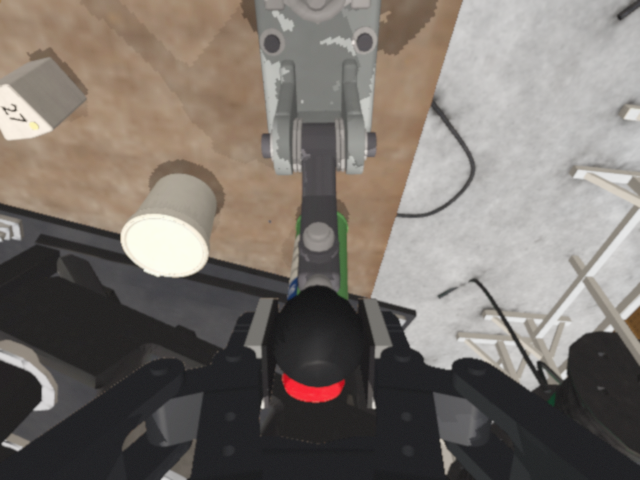

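View pics/side13.png

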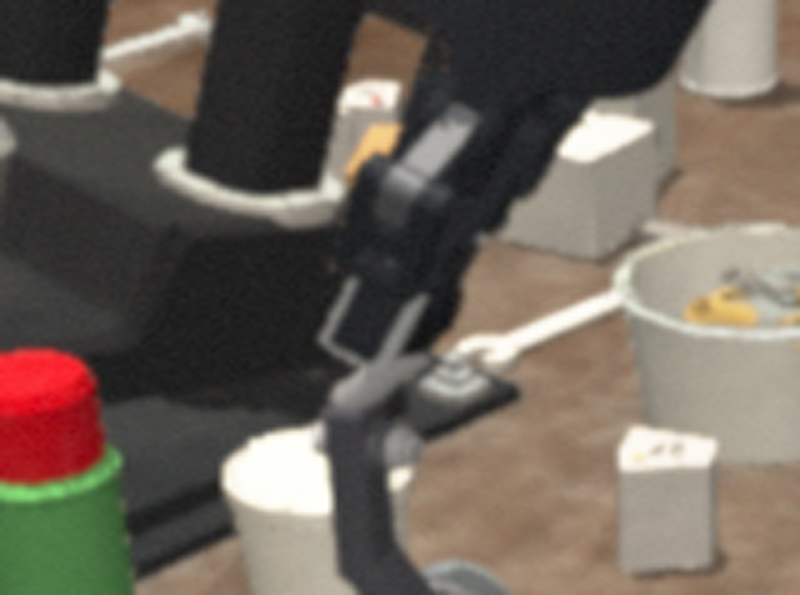

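The knob is pinched across y (pads at 262 and 375 either side of the knob at 318). The small side force is plausible. Tabulating the arc in tool axes.

```bash
cat > arc.py <<'E'
from go import *
T0=np.array([.6428,.0537,.2107])
yaw=np.radians(-23.3);X=np.array([np.cos(yaw),np.sin(yaw),0]);Z=np.array([0,0,1.])
def tcp(th): return T0+.14*(-np.sin(th)*X+(np.cos(th)-1)*Z)
def theta(p):
    d=np.asarray(p)-T0; return np.arctan2(-(d@X),.14+d[2]), np.hypot(d@X,.14+d[2]), d@np.array([-X[1],X[0],0])
E
python3 - <<'E'
from arc import *
M=target(156.7,25)
ths=np.radians(np.arange(0,92,6))
for a,b in zip(ths[:-1],ths[1:]): print(np.degrees(b).round(),(M.T@(tcp(b)-tcp(a))/.03).round(2))
E
```

```text
6.0 [ 0.45 -0.   -0.18]
12.0 [ 0.47  0.   -0.13]
18.0 [ 0.48 -0.   -0.08]
24.0 [ 0.49  0.   -0.03]
30.0 [ 0.49 -0.    0.02]
36.0 [ 0.48 -0.    0.07]
42.0 [0.47 0.   0.12]
48.0 [0.46 0.   0.17]
54.0 [0.44 0.   0.21]
60.0 [ 0.41 -0.    0.26]
66.0 [0.38 0.   0.3 ]
72.0 [ 0.35 -0.    0.34]
78.0 [0.31 0.   0.37]
84.0 [ 0.27 -0.    0.4 ]
90.0 [0.23 0.   0.43]
```

{"method": "apply_moves", "body": {"targets": [{"dx":0.45,"dy":0,"dz":-0.18,"wx":0,"wy":0,"wz":0,"jaw":0.2},{"dx":0.47,"dy":0,"dz":-0.13,"wx":0,"wy":0,"wz":0,"jaw":0.2},{"dx":0,"dy":0,"dz":0,"wx":0,"wy":0,"wz":0,"jaw":0.2}]}}

```text
time: 12.0
tool_pos: [0.6159, 0.0649, 0.2077]
tcp_rot: [0.548, 2.655, -0.128]
wrist_force: [-1.2, -7.9, 1.7]
width: 0.36
```

```bash
python3 - <<'E'
from look import *
from arc import *
s=bot.read_state();print(s["time"],s["tool_pos"],s["wrist_force"],s["width"]);t=theta(s["tool_pos"]);print(np.degrees(t[0]),t[1:])
plan(s,tcp(np.radians(18)),156.7,25)
look("14",[.60,.07,.2],("side",))
E
```

```text
12.0 [0.61594384 0.06494151 0.20772984] [-1.16219772 -7.92994127  1.70204834] 0.3595036317883599
11.994352735264384 (np.float64(0.14008822884853966), np.float64(-0.0002981093468114541))
shift units [ 0.48  0.01 -0.08] turn units [-0.04  0.01  0.01]
side 222 139
```

View pics/side14.png

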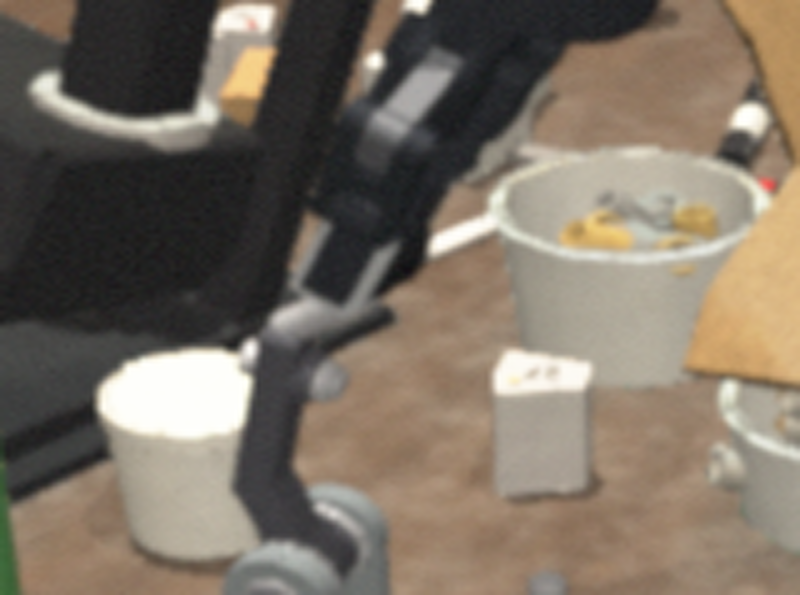

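The lever follows the tool. I'll relieve the side force slightly and keep going.

{"method": "apply_moves", "body": {"targets": [{"dx":0.48,"dy":-0.02,"dz":-0.08,"wx":0,"wy":0,"wz":0,"jaw":0.2},{"dx":0.49,"dy":-0.02,"dz":-0.03,"wx":0,"wy":0,"wz":0,"jaw":0.2},{"dx":0.49,"dy":0,"dz":0.02,"wx":0,"wy":0,"wz":0,"jaw":0.2},{"dx":0.48,"dy":0,"dz":0.07,"wx":0,"wy":0,"wz":0,"jaw":0.2},{"dx":0.47,"dy":0,"dz":0.12,"wx":0,"wy":0,"wz":0,"jaw":0.2}]}}

```text
time: 12.55
tool_pos: [0.5577, 0.0891, 0.1764]
tcp_rot: [0.549, 2.652, -0.127]
wrist_force: [-7.8, -9.4, 11.5]
width: 0.36
```

```bash
python3 - <<'E'
from look import *
from arc import *
s=bot.read_state();print(s["time"],s["tool_pos"],s["wrist_force"],s["torque"],s["width"]);t=theta(s["tool_pos"]);print(np.degrees(t[0]),t[1:])
plan(s,tcp(np.radians(48)),156.7,25)
E
```

```text
12.55 [0.55767023 0.0891206  0.17644317] [-7.76454017 -9.4382703  11.54590489] [-1.6125954   0.36140996 -0.74733736] 0.3601452408321087
41.085209546935225 (np.float64(0.14029260249773506), np.float64(-0.0011407783192013965))
shift units [0.53 0.04 0.2 ] turn units [-0.04  0.04 -0.01]
```

{"method": "apply_moves", "body": {"targets": [{"dx":0,"dy":-0.05,"dz":0,"wx":0,"wy":0,"wz":0,"jaw":0.2},{"dx":0.2,"dy":0,"dz":0.05,"wx":0,"wy":0,"wz":0,"jaw":0.2},{"dx":0,"dy":0,"dz":0,"wx":0,"wy":0,"wz":0,"jaw":0.2}]}}

```text
time: 12.85
tool_pos: [0.5527, 0.0911, 0.1716]
tcp_rot: [0.548, 2.653, -0.123]
wrist_force: [-5.6, -4.7, 9.1]
width: 0.355
```

```bash
python3 - <<'E'
from look import *
from arc import *
s=bot.read_state();print(s["time"],s["tool_pos"],s["wrist_force"],s["torque"],s["width"]);t=theta(s["tool_pos"]);print(np.degrees(t[0]),t[1:])
th=t[0];F=s["wrist_force"];Y=np.array([-X[1],X[0],0]);print("Flat",F@Y,"Frad",F@(-np.sin(th)*X+np.cos(th)*Z),"Ftan",F@(-np.cos(th)*X-np.sin(th)*Z))
plan(s,tcp(np.radians(54)),156.7,25)
look("15",[.56,.09,.15],("side","wrist"))
c=dict(np.load("wrist15.npz"));cv2.imwrite("pics/w15.png",c["color"][...,::-1])
E
```

```text
12.85 [0.55265936 0.09113349 0.17157988] [-5.5713266  -4.7422383   9.10322081] [-0.79213762  0.23554843 -0.4467595 ] 0.3553941904583219
44.05209861644811 (np.float64(0.14036284037486785), np.float64(-0.0012740706010119923))
Flat -6.55920478474045 Frad 8.796197751939951 Ftan -4.0001088560728295
shift units [0.74 0.04 0.34] turn units [-0.01  0.02 -0.  ]
side 251 174
wrist 240 260
```

View pics/side15.png

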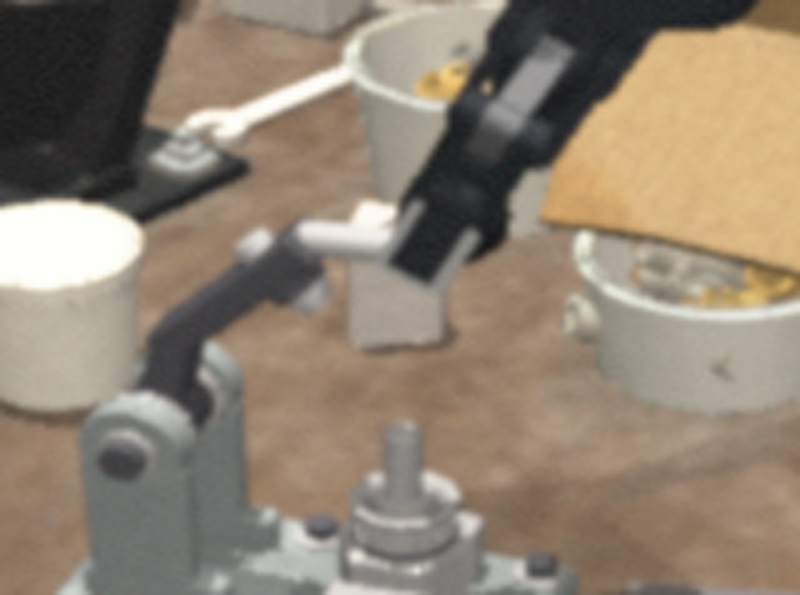

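View pics/w15.png

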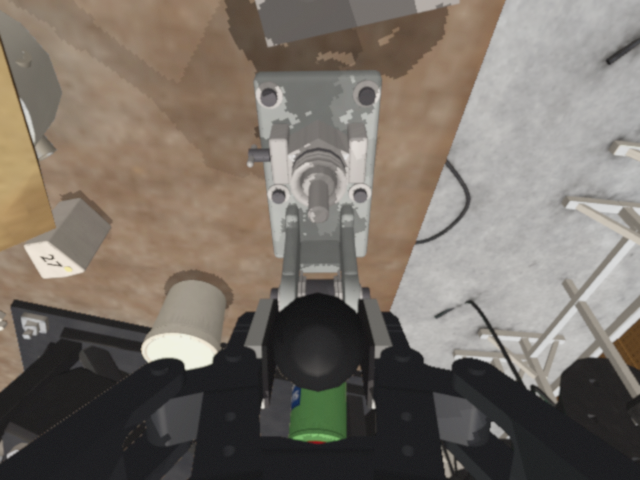

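{"method": "apply_moves", "body": {"targets": [{"dx":0.47,"dy":-0.02,"dz":0.11,"wx":0,"wy":0,"wz":0,"jaw":0.2},{"dx":0.45,"dy":0,"dz":0.18,"wx":0,"wy":0,"wz":0,"jaw":0.2},{"dx":0.43,"dy":0,"dz":0.23,"wx":0,"wy":0,"wz":0,"jaw":0.2},{"dx":0.4,"dy":0,"dz":0.27,"wx":0,"wy":0,"wz":0,"jaw":0.2},{"dx":0,"dy":0,"dz":0,"wx":0,"wy":0,"wz":0,"jaw":0.2}]}}

```text
time: 13.45
tool_pos: [0.5218, 0.104, 0.1275]
tcp_rot: [0.542, 2.648, -0.125]
wrist_force: [24.0, -16.5, -9.7]
width: 0.354
```

```bash
cat > rep.py <<'E'
from look import *
from arc import *
def rep(to):
    s=bot.read_state();print(s["time"],s["tool_pos"],s["wrist_force"],s["torque"],s["width"]);t=theta(s["tool_pos"]);print(np.degrees(t[0]),t[1:])
    th=t[0];F=s["wrist_force"];Y=np.array([-X[1],X[0],0]);print("Flat",F@Y,"Frad",F@(-np.sin(th)*X+np.cos(th)*Z),"Ftan",F@(-np.cos(th)*X-np.sin(th)*Z))
    plan(s,tcp(np.radians(to)),156.7,25)
E
python3 -c "
from rep import *
rep(76)"
```

```text
13.45 [0.52184772 0.10404963 0.12749059] [ 24.01352026 -16.50112637  -9.68567976] [-2.10915163 -2.61949275 -0.60430036] 0.3536060984454513
66.56309606656842 (np.float64(0.14278359666833665), np.float64(-0.0015986932663943493))
Flat -5.656959865052604 Frad -30.076388611576267 Ftan -2.481606799465345
shift units [0.47 0.05 0.62] turn units [-0.    0.09  0.03]
```

The measured radius has drifted out 2 mm, giving a −30 N radial force. Pulling back in before going on.

{"method": "apply_moves", "body": {"targets": [{"dx":-0.04,"dy":-0.02,"dz":0.05,"wx":0,"wy":0,"wz":0,"jaw":0.2},{"dx":0.16,"dy":0,"dz":0.15,"wx":0,"wy":0,"wz":0,"jaw":0.2},{"dx":0.16,"dy":0,"dz":0.16,"wx":0,"wy":0,"wz":0,"jaw":0.2},{"dx":0,"dy":0,"dz":0,"wx":0,"wy":0,"wz":0,"jaw":0.2},{"dx":0,"dy":0,"dz":0,"wx":0,"wy":0,"wz":0,"jaw":0.2}]}}

```text
time: 13.95
tool_pos: [0.5174, 0.1059, 0.1149]
tcp_rot: [0.546, 2.651, -0.123]
wrist_force: [6.3, -8.4, 0.2]
width: 0.359
```

```bash
sed -i 's/^def tcp.*/def tcp(th): return T0-.14*Z+.141*(-np.sin(th)*X+np.cos(th)*Z)/' arc.py; python3 -c "
from rep import *
rep(78)
look('16',[.53,.10,.1],('side',))"
```

```text
13.95 [0.51736486 0.10585267 0.11490904] [ 6.31396793 -8.3511275   0.18259967] [-1.26274382 -1.08179805 -0.36519301] 0.35892316651821976
71.9718375480875 (np.float64(0.14284736708149756), np.float64(-0.001715878003353176))
Flat -5.172601213074977 Frad -8.598898693299317 Ftan -2.990652452026649
shift units [0.28 0.06 0.42] turn units [-0.    0.05  0.  ]
side 271 205
```

View pics/side16.png

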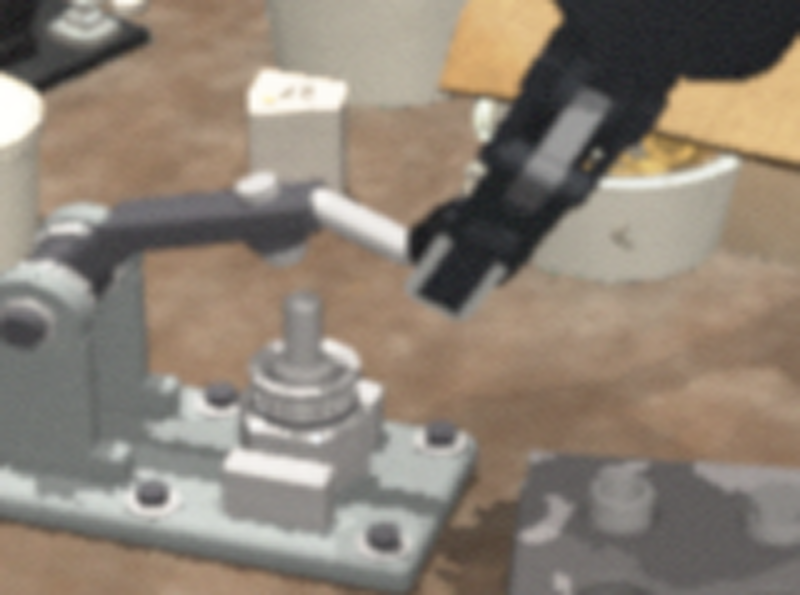

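The nose is above the stem and heading straight for it, and the radial force has eased to about −9 N. Continuing.

{"method": "apply_moves", "body": {"targets": [{"dx":0.14,"dy":0,"dz":0.21,"wx":0,"wy":0,"wz":0,"jaw":0.2},{"dx":0.14,"dy":0,"dz":0.21,"wx":0,"wy":0,"wz":0,"jaw":0.2},{"dx":0,"dy":0,"dz":0,"wx":0,"wy":0,"wz":0,"jaw":0.2},{"dx":0,"dy":0,"dz":0,"wx":0,"wy":0,"wz":0,"jaw":0.2}]}}

```text
time: 14.4
tool_pos: [0.5133, 0.1074, 0.0987]
tcp_rot: [0.548, 2.654, -0.122]
wrist_force: [-1.8, -4.6, 3.6]
width: 0.35
```

```bash
python3 -c "
from rep import *
rep(82)
look('17',[.53,.10,.1],('side','scene'))"
```

```text
14.4 [0.51332153 0.10744407 0.09866737] [-1.81063133 -4.60505026  3.63857024] [-0.66492109 -0.19439716 -0.36016964] 0.3501171241970066
78.71682654202695 (np.float64(0.14293997426009256), np.float64(-0.001853579830967858))
Flat -4.945678824180367 Frad 0.5564410172959521 Ftan -3.5992640134723195
shift units [0.1  0.06 0.26] turn units [-0.    0.02 -0.01]
side 271 205
scene 201 190
```

View pics/side17.png

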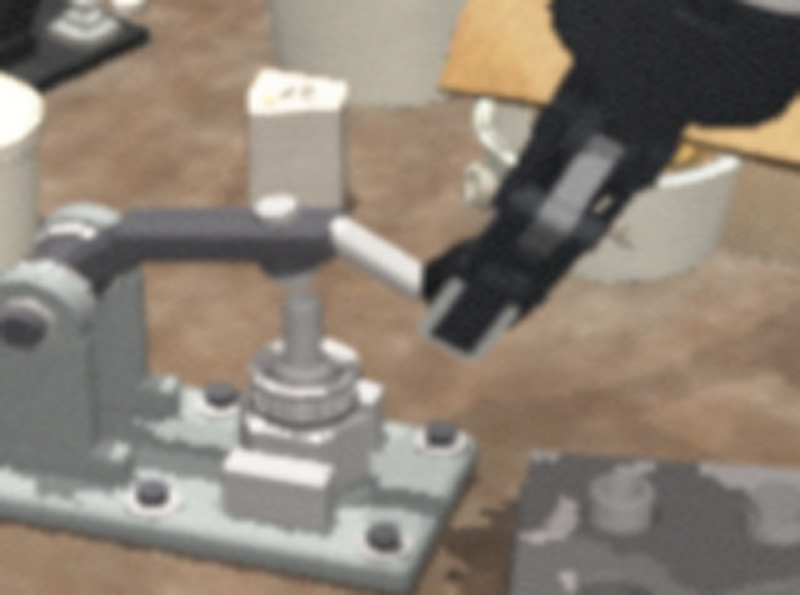

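View pics/scene17.png

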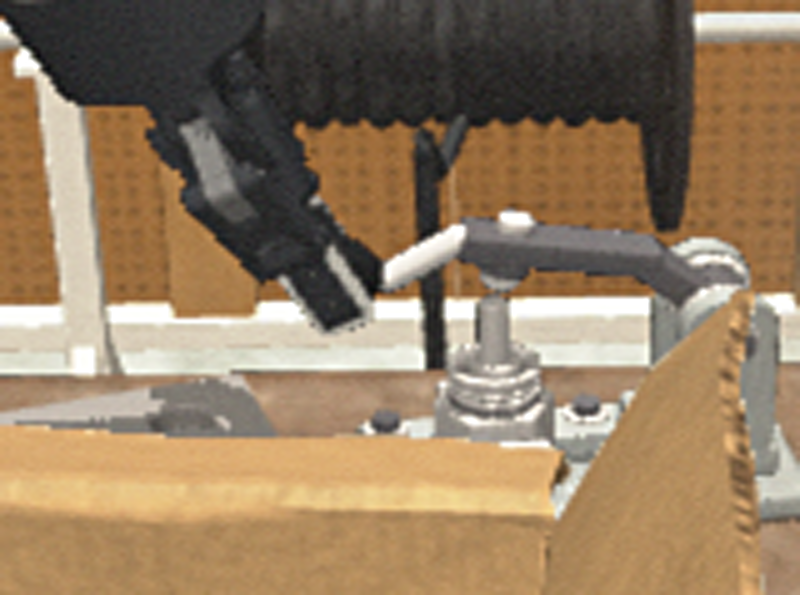

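The nose is just above the stem. Moving in small steps now to find contact from the force.

{"method": "apply_moves", "body": {"targets": [{"dx":0.04,"dy":0,"dz":0.06,"wx":0,"wy":0,"wz":0,"jaw":0.2},{"dx":0,"dy":0,"dz":0,"wx":0,"wy":0,"wz":0,"jaw":0.2},{"dx":0,"dy":0,"dz":0,"wx":0,"wy":0,"wz":0,"jaw":0.2}]}}

```text
time: 14.8
tool_pos: [0.5128, 0.1077, 0.096]
tcp_rot: [0.548, 2.655, -0.122]
wrist_force: [-0.1, -5.5, 4.4]
width: 0.352
```

{"method": "apply_moves", "body": {"targets": [{"dx":0.04,"dy":0,"dz":0.06,"wx":0,"wy":0,"wz":0,"jaw":0.2},{"dx":0,"dy":0,"dz":0,"wx":0,"wy":0,"wz":0,"jaw":0.2},{"dx":0,"dy":0,"dz":0,"wx":0,"wy":0,"wz":0,"jaw":0.2}]}}

```text
time: 15.1
tool_pos: [0.5124, 0.1079, 0.0936]
tcp_rot: [0.548, 2.655, -0.122]
wrist_force: [0.8, -4.3, 3.7]
width: 0.352
```

{"method": "apply_moves", "body": {"targets": [{"dx":0.04,"dy":0,"dz":0.06,"wx":0,"wy":0,"wz":0,"jaw":0.2},{"dx":0,"dy":0,"dz":0,"wx":0,"wy":0,"wz":0,"jaw":0.2},{"dx":0,"dy":0,"dz":0,"wx":0,"wy":0,"wz":0,"jaw":0.2}]}}

```text
time: 15.4
tool_pos: [0.512, 0.108, 0.0913]
tcp_rot: [0.548, 2.655, -0.122]
wrist_force: [1.4, -6.0, 3.9]
width: 0.357
```

{"method": "apply_moves", "body": {"targets": [{"dx":0.04,"dy":0,"dz":0.06,"wx":0,"wy":0,"wz":0,"jaw":0.2},{"dx":0,"dy":0,"dz":0,"wx":0,"wy":0,"wz":0,"jaw":0.2},{"dx":0,"dy":0,"dz":0,"wx":0,"wy":0,"wz":0,"jaw":0.2}]}}

```text
time: 15.7
tool_pos: [0.5117, 0.1081, 0.0892]
tcp_rot: [0.548, 2.655, -0.122]
wrist_force: [0.7, -5.3, 3.7]
width: 0.357
```

```bash
python3 -c "
from rep import *
rep(90)
look('18',[.53,.10,.1],('side',))"
```

```text
15.7 [0.51174559 0.10813382 0.08921976] [ 0.73427411 -5.33849085  3.66371164] [-0.85571811 -0.38767738 -0.3056237 ] 0.357289882623991
82.56406894773143 (np.float64(0.14310095077479046), np.float64(-0.001843435993885159))
Flat -4.612678778429872 Frad -2.2884294027544674 Ftan -3.993458569989648
shift units [0.23 0.06 0.57] turn units [-0.    0.01 -0.  ]
side 271 205
```

View pics/side18.png

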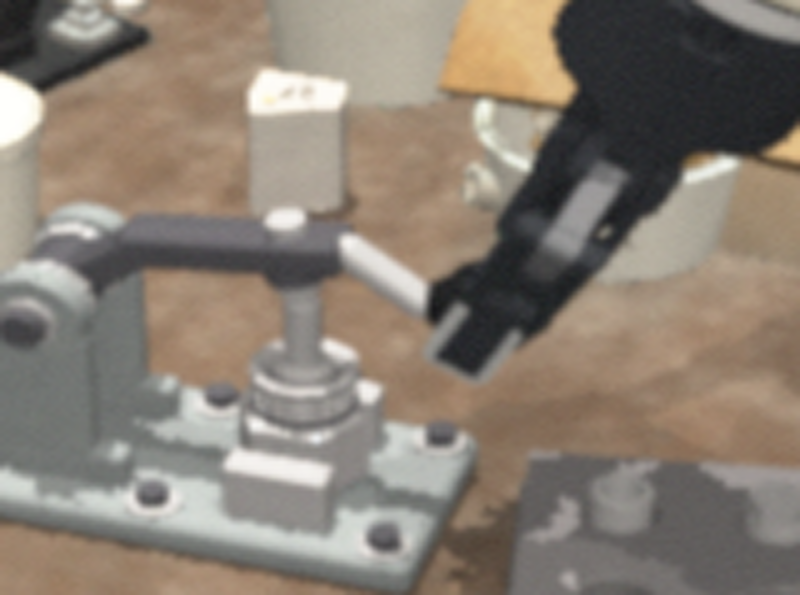

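{"method": "apply_moves", "body": {"targets": [{"dx":0.04,"dy":0,"dz":0.06,"wx":0,"wy":0,"wz":0,"jaw":0.2},{"dx":0,"dy":0,"dz":0,"wx":0,"wy":0,"wz":0,"jaw":0.2},{"dx":0,"dy":0,"dz":0,"wx":0,"wy":0,"wz":0,"jaw":0.2}]}}

```text
time: 16.05
tool_pos: [0.5116, 0.1082, 0.0875]
tcp_rot: [0.548, 2.655, -0.122]
wrist_force: [-1.2, -6.1, 7.7]
width: 0.355
```

{"method": "apply_moves", "body": {"targets": [{"dx":0.04,"dy":0,"dz":0.06,"wx":0,"wy":0,"wz":0,"jaw":0.2},{"dx":0,"dy":0,"dz":0,"wx":0,"wy":0,"wz":0,"jaw":0.2},{"dx":0,"dy":0,"dz":0,"wx":0,"wy":0,"wz":0,"jaw":0.2}]}}

```text
time: 16.35
tool_pos: [0.5113, 0.1083, 0.0855]
tcp_rot: [0.548, 2.655, -0.122]
wrist_force: [-2.0, -5.4, 8.4]
width: 0.354
```

{"method": "apply_moves", "body": {"targets": [{"dx":0.04,"dy":0,"dz":0.06,"wx":0,"wy":0,"wz":0,"jaw":0.2},{"dx":0,"dy":0,"dz":0,"wx":0,"wy":0,"wz":0,"jaw":0.2},{"dx":0,"dy":0,"dz":0,"wx":0,"wy":0,"wz":0,"jaw":0.2}]}}

```text
time: 16.65
tool_pos: [0.5111, 0.1084, 0.0835]
tcp_rot: [0.548, 2.654, -0.122]
wrist_force: [-1.2, -6.2, 7.4]
width: 0.358
```

```bash
python3 -c "
from rep import *
rep(90)
look('19',[.53,.10,.1],('side',))"
```

```text
16.65 [0.51114308 0.10839399 0.08349309] [-1.22581492 -6.21009092  7.41602073] [-1.1146487  -0.34913421 -0.42147876] 0.3584842455758619
84.87188792316307 (np.float64(0.143126677938776), np.float64(-0.0018428044008494474))
Flat -6.188501111420259 Frad -0.6623364676144149 Ftan -7.5052634449544255
shift units [0.13 0.06 0.41] turn units [-0.01  0.01 -0.01]
side 271 205
```

View pics/side19.png

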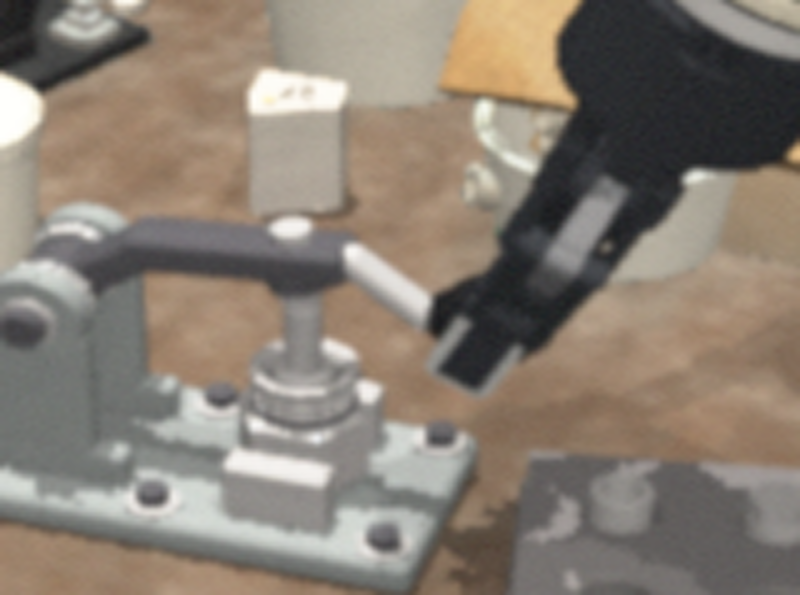

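Contact shows as a force step at TCP z≈0.0885. That predicts level at z≈0.071, and the arc geometry gives 0.0707. Pressing the remaining 12.4 mm in small steps.

{"method": "apply_moves", "body": {"targets": [{"dx":0.04,"dy":0,"dz":0.08,"wx":0,"wy":0,"wz":0,"jaw":0.2},{"dx":0.04,"dy":0,"dz":0.08,"wx":0,"wy":0,"wz":0,"jaw":0.2},{"dx":0,"dy":0,"dz":0,"wx":0,"wy":0,"wz":0,"jaw":0.2},{"dx":0,"dy":0,"dz":0,"wx":0,"wy":0,"wz":0,"jaw":0.2}]}}

```text
time: 17.1
tool_pos: [0.5107, 0.1086, 0.078]
tcp_rot: [0.549, 2.655, -0.122]
wrist_force: [-2.9, -4.8, 10.1]
width: 0.358
```

{"method": "apply_moves", "body": {"targets": [{"dx":0.04,"dy":0,"dz":0.08,"wx":0,"wy":0,"wz":0,"jaw":0.2},{"dx":0.03,"dy":0,"dz":0.07,"wx":0,"wy":0,"wz":0,"jaw":0.2},{"dx":0,"dy":0,"dz":0,"wx":0,"wy":0,"wz":0,"jaw":0.2},{"dx":0,"dy":0,"dz":0,"wx":0,"wy":0,"wz":0,"jaw":0.2}]}}

```text
time: 17.5
tool_pos: [0.5106, 0.1086, 0.0731]
tcp_rot: [0.549, 2.655, -0.122]
wrist_force: [-4.9, -4.0, 11.7]
width: 0.357
```

```bash
python3 -c "
from rep import *
rep(90)
look('20',[.53,.10,.1],('side',))"
```

```text
17.5 [0.51056623 0.10862861 0.07305984] [-4.93834617 -4.0210366  11.73643276] [-0.91451244  0.04836132 -0.37993941] 0.3567575133043912
89.05573355649534 (np.float64(0.14319583480554438), np.float64(-0.0018554935153984181))
Flat -5.64644713505486 Frad 3.138117483320184 Ftan -11.686304191734502
shift units [-0.03  0.06  0.1 ] turn units [-0.01  0.01 -0.01]
side 271 205
```

View pics/side20.png

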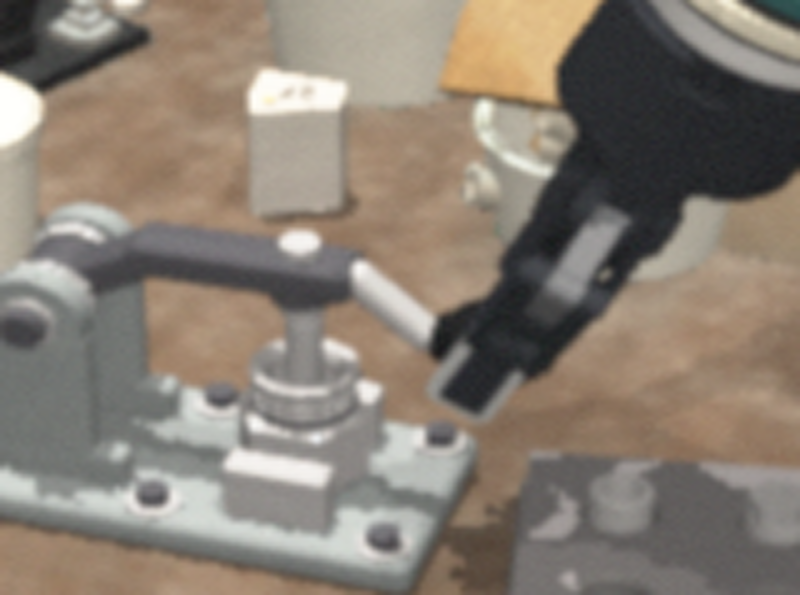

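{"method": "apply_moves", "body": {"targets": [{"dx":0.02,"dy":0,"dz":0.06,"wx":0,"wy":0,"wz":0,"jaw":0.2},{"dx":0,"dy":0,"dz":0,"wx":0,"wy":0,"wz":0,"jaw":0.2},{"dx":0,"dy":0,"dz":0,"wx":0,"wy":0,"wz":0,"jaw":0.2},{"dx":0,"dy":0,"dz":0,"wx":0,"wy":0,"wz":0,"jaw":0.2},{"dx":0,"dy":0,"dz":0,"wx":0,"wy":0,"wz":0,"jaw":0.2}]}}

```text
time: 18.05
tool_pos: [0.5106, 0.1086, 0.0711]
tcp_rot: [0.549, 2.655, -0.122]
wrist_force: [-7.0, -3.2, 10.9]
width: 0.356
```

```bash
python3 -c "
from rep import *
rep(90)
look('21',[.53,.10,.09],('side','scene'))
for n in('side','scene'):
  c=dict(np.load(n+'21.npz'));P=np.array([.634,.059,.085]);print(n,[np.round(proj(c,P-X*d),1) for d in(0,.08,.14)])
"
```

```text
18.05 [0.51055292 0.10863848 0.07111225] [-7.00251887 -3.18938794 10.9167886 ] [-0.77757724  0.11925117 -0.34803405] 0.35601023478255855
89.83504766210969 (np.float64(0.14319311494266487), np.float64(-0.0018516903492999046))
Flat -5.699096659663244 Frad 5.201297604336119 Ftan -10.901859467162893
shift units [-0.06  0.06  0.04] turn units [-0.01  0.   -0.01]
side 271 210
scene 201 195
side [array([283. , 270.9]), array([331. , 280.7]), array([368.9, 288.4])]
scene [array([343.4, 261.8]), array([299.1, 265.4]), array([265. , 268.1])]
```

View pics/side21.png

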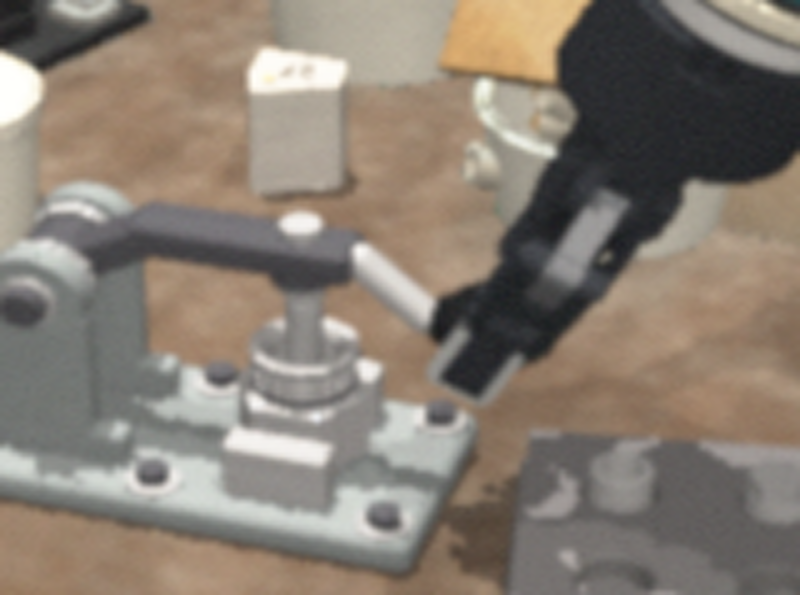

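View pics/scene21.png

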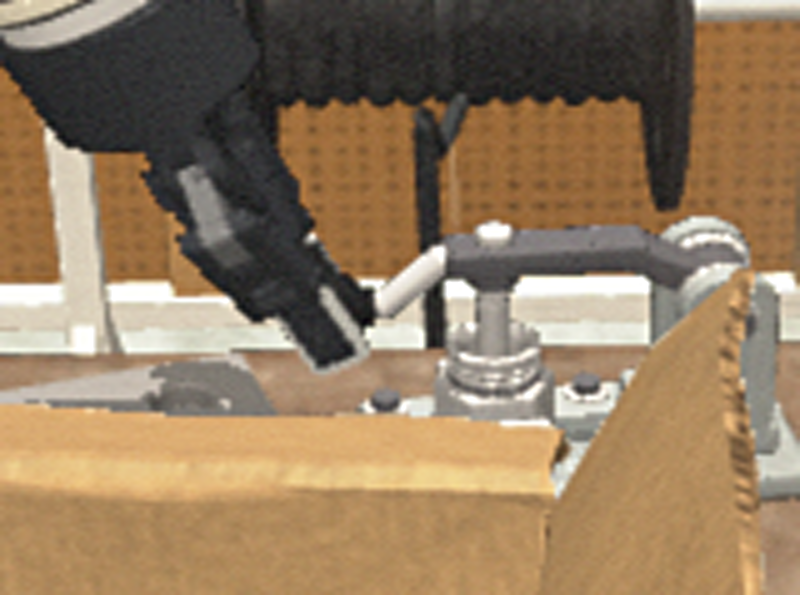

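The lever now looks level. I'll check the sink from the white nut's movement across the side and scene images.

```bash
python3 -c "
from arc import *
for n,box,tags in (('side',(320,345,245,275),('16','17','18','19','20','21')),('scene',(290,310,230,260),('17','21'))):
  for t in tags:
    c=dict(np.load(n+t+'.npz'));u0,u1,v0,v1=box;g=c['color'][v0:v1,u0:u1].min(-1).astype(float)
    w=(g>165).astype(np.uint8);k,l,st,ce=cv2.connectedComponentsWithStats(w)
    m=theta(c['tool_pos']);print(n,t,'th',round(np.degrees(m[0]),2),'z',c['tool_pos'][2].round(4),[(st[i,4],ce[i].round(2)+[u0,v0]) for i in range(1,k) if st[i,4]>5])
P=np.array([.634,.059,.085])
for n in ('side','scene'):
  c=dict(np.load(n+'21.npz'))
  # nut head ~ 22-30mm above level line, at 80mm
  for b in(.02,.025,.03):
    print(n,b,[(d,proj(c,P+np.sin(np.radians(d))*-.08*X+np.cos(np.radians(d))*.08*Z+b*(np.cos(np.radians(d))*X+np.sin(np.radians(d))*Z)).__repr__() and np.round(proj(c,P-np.sin(np.radians(d))*.08*X+np.cos(np.radians(d))*.08*Z+b*(np.cos(np.radians(d))*X+np.sin(np.radians(d))*Z)),2)) for d in(72,78.7,82.6,84.9,89.05,90)])
"
```

```text
side 16 th 71.97 z 0.1149 [(np.int32(32), array([322.62, 247.62])), (np.int32(79), array([338.84, 253.96]))]
side 17 th 78.72 z 0.0987 [(np.int32(42), array([325.79, 252.64])), (np.int32(52), array([340.87, 260.08]))]
side 18 th 82.56 z 0.0892 [(np.int32(41), array([327.68, 255.66])), (np.int32(40), array([341.78, 263.52]))]
side 19 th 84.87 z 0.0835 [(np.int32(34), array([328.68, 258.09])), (np.int32(32), array([342.16, 265.41]))]
side 20 th 89.06 z 0.0731 [(np.int32(40), array([330.5, 261.5])), (np.int32(23), array([342.78, 269.04]))]
side 21 th 89.84 z 0.0711 [(np.int32(39), array([330.59, 262.21])), (np.int32(22), array([342.86, 270.05]))]
scene 17 th 78.72 z 0.0987 [(np.int32(24), array([303.75, 241.46])), (np.int32(21), array([291.33, 245.48]))]
scene 21 th 89.83 z 0.0711 [(np.int32(25), array([299.36, 249.16]))]
side 0.02 [(72, array([324.44, 255.62])), (78.7, array([327.42, 260.88])), (82.6, array([328.85, 264.  ])), (84.9, array([329.59, 265.84])), (89.05, array([330.72, 269.18])), (90, array([330.94, 269.94]))]
side 0.025 [(72, array([323.42, 252.77])), (78.7, array([326.76
[... 269 characters left out ...]
.97, 260.24])), (89.05, array([330.56, 263.68])), (90, array([330.89, 264.47]))]
scene 0.02 [(72, array([304.73, 243.23])), (78.7, array([302.1, 247.7])), (82.6, array([300.84, 250.39])), (84.9, array([300.19, 251.99])), (89.05, array([299.21, 254.91])), (90, array([299.02, 255.58]))]
scene 0.025 [(72, array([305.62, 240.75])), (78.7, array([302.65, 245.19])), (82.6, array([301.19, 247.87])), (84.9, array([300.43, 249.48])), (89.05, array([299.24, 252.41])), (90, array([299.01, 253.09]))]
scene 0.03 [(72, array([306.51, 238.25])), (78.7, array([303.2 , 242.66])), (82.6, array([301.55, 245.34])), (84.9, array([300.67, 246.95])), (89.05, array([299.27, 249.91])), (90, array([298.99, 250.59]))]
```

The nut's path matches the lever model from 72° to about 90° in both views, and the pose is steady. Handing in.

```bash
python3 -c "
from workcell import bot,job
s=bot.read_state();print(s['time'],s['tool_pos'],s['wrist_force'],s['width'])
print(job.finish_job())"
```

```text
18.15 [0.51052575 0.10861234 0.07109005] [-6.60217283 -3.21302065 11.60357972] 0.35490873369453546
the job is handed in; nothing more can be done
None
```

I stood the poppet stem up on the spring in the bore, let it go, then pulled the lever down to level. I handed the job in at 18.2 s with the knob still held there.

- **Lever and sink:** The measured lever angle is about 89.8°. Counting from the force step when the nose met the stem, that sinks the poppet about 10 mm. These figures come from the arm's position and the cameras, as the spring joint itself can't be read. By the same estimate the spring stayed well short of solid.
- **Force:** The push along the lever's path was about 11 N, within the expected 10 to 14 N at level. Between the last two steps it fell slightly, from 11.7 to 10.9 N, although the lever went about 2 mm lower; I put this down to friction or sensor noise.
- **Camera check:** The nut on the lever moved as a level lever would in both fixed views, to within about half a degree. A rough reading of the same nut by eye earlier suggested the sink could be nearer 11 mm.
- **Imperfections:** On the way down the radial force on the knob briefly reached about 30 N, and I corrected it. A side force of about 6 N at the knob was still there at the end.
- **Surroundings:** I kept clear of the other parts, and nothing looked out of place in the views I took. I took no final full-frame pictures to check them all again.

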